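# Pack the seed tins away and snap both covers on

### The arm

A 6-joint arm with a two-finger parallel gripper is mounted at the origin on a cart in front of the work surface, level with it; the furniture and walls round the work are solid. World frame = base frame: x ahead of the robot, y to its left, z up, the work surface at z = 0. Lengths are in m, angles in rad, forces in N, time in s.
With the tool pointing down it reaches from about 0.325 to 0.75 m from the base axis. Payload 7.6 kg.
Tool frame: the origin (TCP) lies between the finger pads; the fingertips stand 17 mm ahead of it and the grasp point (between the pads) lies 2 mm behind it (bot.tip_extent is the distance from the TCP to the fingertips, in m); z points along the fingers, y is the line along which they close (so a half turn about z gives the same grasp; the last joint's range is limited). The gripper opens to 85 mm and grips with 20 to 120 N. Pads are 22 mm wide; open, the fingers measure 114 mm over their backs; the gripper's body (76 mm by 85 mm) begins 54 mm behind the grasp point. The pads swing forward as they close: fully open they stand 13 mm farther back than shut.
Start: joints at [-1.384, 0.052, 1.401, -0, 1.689, -0.07], TCP at [0.133, -0.508, 0.248] pointing down, gripper open.
Joint ranges: [-2.9, 2.9], [-0.91, 2.17], [0.12, 2.37], [-1.06, 4.2], [0.26, 2.73], [-2.93, 2.93]. Speed limits (rad/s): [2.57, 2.57, 3.01, 3.14, 3.14, 3.14].

### API

Orientations are given as [roll, pitch, yaw] about the fixed x, y, z axes, in that order (R = Rz(yaw) Ry(pitch) Rx(roll)).
In Python, from plant import bot, viewer gives the robot as it stands.
- The arm moves only by the tool step_arm, never from a script. Its argument "moves" is a list of rows, each an object of numbers: "rx", "ry", "rz": the turn, a rotation vector about the tool's x, y, z in rad; "x", "y", "z": the shift along the tool's x, y, z in mm; "hand": the finger opening in mm, from 0 to 85.4. A call has 1 to 20 rows; each row shifts and turns the commanded pose from where the row before left it, along the tool's axes as they then stand; what a row does not reach is not made up. A row lasts 1/12 s, in which the tool goes at most 41.7 mm and 7.16 degrees, less where a joint would pass 70% of its speed; a pose out of reach is approached as far as the arm can. A call is refused whole if a number of a shift passes 41.7 or a number of a turn 0.125, either way. A call with a gripper value outside its range is refused whole. The fingers move at their own pace and stop on an object; "force" is the grip in N (left out, the last holds). Time passes only in rows, so rows that do not move let the fingers close. It gives the time, the measured TCP pose, the force, the opening and the grip force at its end, in the units of the state.
- bot.sense(): the state, without advancing time (a new reading comes with each control period).
- viewer.camera(name): name is "side" or "top" or "wrist"; returns (picture, depth): 480x640x3 uint8, blue, green, red; 480x640 float32, m along the optical axis (not along the pixel's ray), 0 where there is no reading.
- viewer.calibration(name): a dict with "K" (3x3 intrinsics, pixels), "R" (3x3) and "t" (3): a world point X has camera coordinates R X + t; the wrist camera has in their place "hand_eye" (4x4, takes a point from camera to tool coordinates, whose origin is the TCP and whose axes are the flange's). Camera axes: x right, y down, z forward; pixel columns grow to the right and rows downward; lengths in m; the calibration is good to about 2 mm. The wrist camera is an equidistant fisheye: a pixel r from the principal point sees the ray r / f radians off the axis. A picture is of the moment at which its call begins: read the wrist's pose just before it. calibration takes no time and is no camera call.
- bot.close_job(): hands the job in; it is judged then, once.
The state is a dict: "time_s": time; "joints": joint angles; "dq": joint speeds; "tau": joint torques, N m; "tcp_pos": TCP position; "ee_rot": TCP orientation; "force": force on the tool from outside, world axes, zero at the start; "moment": the same for the moment, N m; "finger_gap": finger opening in m; "grip_force": force on a finger pad.
Only numpy, scipy, OpenCV 4.12 (cv2) and the standard library are available. Lean on these libraries where they do the work, as an engineer would, in place of code of your own. Each camera call takes 0.05 s, during which the arm holds its last target. There are 200 camera calls.

### The job

Put all the small seed tins that are on the worktop into the two-well wooden seed box, in whichever well. Then close both wells with the two loose covers: hook one end of each cover under the metal lip on the robot's side of the box, swing the other end down, and press it until it snaps under its sprung catch, so that each cover lies flat and squarely over its well. Leave the tumbler and the other things where they are.

Things in the scene. Friction and masses are not known exactly. Their poses are not given: they have to be found in the camera images.
- seed_box: low wooden box fixed to the worktop: two open wells side by side along its y, a metal lip along the near side, catches on the far side. x from -88 to +98 mm, y +-120 mm. Origin on its underside, z up, x from the lip to the catches, roughly away from the robot. Its ledges, on which the covers lie, are 40 mm high. Well openings: x -52 to +68 mm, |y| 11 to 107 mm.
- lip (a point): middle of the lower edge of the metal lip, at (-64, 0, 50) mm in the box. Below the lip is a slot 10 mm high (z 40 to 50 mm in the box) and 12 mm deep, with a stop wall at x = -76 mm; lip top at z = 54 mm. The ledge runs on 12 mm past the lip's edge, to x = -52 mm, room to set down a tilted cover's end before sliding it in. Axes as the box.
- catch0_edge (a point): lower inner edge of the right-hand (-y) well's steel catch (32 mm wide along y, top 61 mm above the worktop). It slides outward (+x) on a spring, 2 N rising to 4 N at 4 mm. A cover hooked and let go rests on its 65 degree slanted face, far end about 14 mm up; 5 to 14 N down near that end snaps it under this edge, which overlaps a seated cover by 3.5 mm. Axes as the box.
- catch1_edge (a point): lower inner edge of the left-hand (+y) well's steel catch (32 mm wide along y, top 61 mm above the worktop). It slides outward (+x) on a spring, 2 N rising to 4 N at 4 mm. A cover hooked and let go rests on its 65 degree slanted face, far end about 14 mm up; 5 to 14 N down near that end snaps it under this edge, which overlaps a seated cover by 3.5 mm. Axes as the box.
- seat0 (a point): centre of the place where the underside of a seated cover lies, on the right-hand (-y) well of the box (seen with the lip towards you), 40 mm above the box's underside. Axes as the box.
- seat1 (a point): centre of the place where the underside of a seated cover lies, on the left-hand (+y) well of the box (seen with the lip towards you), 40 mm above the box's underside. Axes as the box.
- well0 (a point): centre of the floor of the right-hand (-y) well (opening 120 mm along x, 96 mm along y, 35 mm deep from the ledges). Axes as the box.
- well1 (a point): centre of the floor of the left-hand (+y) well (opening 120 mm along x, 96 mm along y, 35 mm deep from the ledges). Axes as the box.
- cover0: loose flat wooden cover, 150 mm along its x, 110 mm along its y, 5 mm thick, 140 g, with an upright grip fin in the middle of its top: 14 mm thick along x, 50 mm along y, its top 43 mm above the underside. Origin at the centre of the underside, z up. Both ends are alike; the two covers are alike and either fits either well.
- cover1: loose flat wooden cover, 150 mm along its x, 110 mm along its y, 5 mm thick, 140 g, with an upright grip fin in the middle of its top: 14 mm thick along x, 50 mm along y, its top 43 mm above the underside. Origin at the centre of the underside, z up. Both ends are alike; the two covers are alike and either fits either well.
- tin0: squat closed round seed tin, plain metal, 38 mm in diameter, 30 mm high, 60 g; stands upright at the start. Origin at the centre of its underside, z up. Three or all four of the tins are there; a missing one is absent.
- tin1: squat closed round seed tin, plain metal, 38 mm in diameter, 30 mm high, 60 g; stands upright at the start. Origin at the centre of its underside, z up. Three or all four of the tins are there; a missing one is absent.
- tin2: squat closed round seed tin, plain metal, 38 mm in diameter, 30 mm high, 60 g; stands upright at the start. Origin at the centre of its underside, z up. Three or all four of the tins are there; a missing one is absent.
- tin3: squat closed round seed tin, plain metal, 38 mm in diameter, 30 mm high, 60 g; stands upright at the start. Origin at the centre of its underside, z up. Three or all four of the tins are there; a missing one is absent.
- tumbler: clear tumbler, 81 mm wide, 92 mm high, standing behind the work on the right; a bystander, to be left alone. Origin at the centre of its underside.
- teaspoon: teaspoon lying to the left of the box, 135 mm long, 10 mm high; a bystander. Origin at the centre of its underside.
- marker: marker pen, 135 mm long, 16 mm thick, lying far to the left; a bystander. Origin at the centre of its underside.
- dibber: wooden dibber, 134 mm long, 26 mm thick, lying far to the left; a bystander. Origin at the centre of its underside.
There are look-alikes about, which are no part of the job. What is shaped like the tin2 but orange is not meant.

How it is judged:
On the way:
1. every seed tin that is there lies in a well of the box (((x of tin0 in the frame of well0 between -0.062 and 0.062 m and y of tin0 in the frame of well0 between -0.05 and 0.05 m and z of tin0 in the frame of well0 below 0.026 m) or (x of tin0 in the frame of well1 between -0.062 and 0.062 m and y of tin0 in the frame of well1 between -0.05 and 0.05 m and z of tin0 in the frame of well1 below 0.026 m)) and ((x of tin1 in the frame of well0 between -0.062 and 0.062 m and y of tin1 in the frame of well0 between -0.05 and 0.05 m and z of tin1 in the frame of well0 below 0.026 m) or (x of tin1 in the frame of well1 between -0.062 and 0.062 m and y of tin1 in the frame of well1 between -0.05 and 0.05 m and z of tin1 in the frame of well1 below 0.026 m)) and ((x of tin2 in the frame of well0 between -0.062 and 0.062 m and y of tin2 in the frame of well0 between -0.05 and 0.05 m and z of tin2 in the frame of well0 below 0.026 m) or (x of tin2 in the frame of well1 between -0.062 and 0.062 m and y of tin2 in the frame of well1 between -0.05 and 0.05 m and z of tin2 in the frame of well1 below 0.026 m)) and ((x of tin3 in the frame of well0 between -0.062 and 0.062 m and y of tin3 in the frame of well0 between -0.05 and 0.05 m and z of tin3 in the frame of well0 below 0.026 m) or (x of tin3 in the frame of well1 between -0.062 and 0.062 m and y of tin3 in the frame of well1 between -0.05 and 0.05 m and z of tin3 in the frame of well1 below 0.026 m))), for 0.2 s.
At the end, for the whole second after the job is handed in: Every tin present lies in one of the wells; one cover is over each well, within 5 mm of its seat along the box's x and 9 mm along y, level within 0.035 rad, its underside within 3 mm of the ledges, square to the box within 0.08 rad; all at rest (all of step 1 and ((x of cover0 in the frame of seat0 between -0.005 and 0.005 m and y of cover0 in the frame of seat0 between -0.009 and 0.009 m and z of cover0 in the frame of seat0 between -0.003 and 0.003 m and angle between each of cover0, cover1's own z axis and vertical below 0.035 rad and angle between the x axis of each of cover0, cover1 and the x axis of seed_box, either way round below 0.08 rad and x of cover1 in the frame of seat1 between -0.005 and 0.005 m and y of cover1 in the frame of seat1 between -0.009 and 0.009 m and z of cover1 in the frame of seat1 between -0.003 and 0.003 m) or (x of cover0 in the frame of seat1 between -0.005 and 0.005 m and y of cover0 in the frame of seat1 between -0.009 and 0.009 m and z of cover0 in the frame of seat1 between -0.003 and 0.003 m and angle between each of cover0, cover1's own z axis and vertical below 0.035 rad and angle between the x axis of each of cover0, cover1 and the x axis of seed_box, either way round below 0.08 rad and x of cover1 in the frame of seat0 between -0.005 and 0.005 m and y of cover1 in the frame of seat0 between -0.009 and 0.009 m and z of cover1 in the frame of seat0 between -0.003 and 0.003 m)) and linear speed of each of cover0, cover1 below 0.02 m/s); the robot touches nothing.
It fails at once if a bystander (tumbler, teaspoon, marker, dibber) is shoved more than 6 cm (distance of any of tumbler, teaspoon, marker, dibber from where it was at the start of the episode above 0.06 m).
It fails at once if the tumbler is tipped over (angle between tumbler's own z axis and vertical above 0.5 rad).
Of tin0, tin1, tin2, tin3 only 3 to 4 are there at a start; the rules pass over those that are not, and their reading is None.
At some moment in a run one of tin0, tin1, tin2, tin3 may be knocked a few centimetres aside while the robot is not near it.
Once in a run the grip may slacken for a moment while it holds something.
It also fails if it takes over 200 s, if anything falls off the work surface, if the arm or the gripper's body presses on something with over 40 N, if the wrist force passes 120 N, or if a joint passes its speed limit or range.

## Working session

There is one attempt and no reset: what is moved stays moved. The work goes in short steps, Python scripts to look and compute and a tool call to move; the robot and the scene stay as the last step left them, time stands still between calls to the robot, and variables do not carry over. Pictures are saved under pics/ and viewed, at most 14 in all, crops included, and the job is handed in when it is done.

Besides the shell and the picture viewer there is one more tool, called after "Request:" as name([rows], argument=value, ...), one row to a line, values as JSON. step_arm: Moves the arm, as the interface text tells. Its arguments: {"type":"object","properties":{"moves":{"type":"array","items":{"type":"object","properties":{"rx":{"type":"number"},"ry":{"type":"number"},"rz":{"type":"number"},"x":{"type":"number"},"y":{"type":"number"},"z":{"type":"number"},"hand":{"type":"number"}}}},"force":{"type":"number"}},"required":["moves"]}

```bash
ls; mkdir -p pics
python3 - <<'E'
from plant import bot, viewer
import cv2,numpy as np
for n in ["top","side"]:
    p,d=viewer.camera(n); cv2.imwrite(f"pics/{n}0.png",p); np.save(f"pics/{n}0.npy",d)
    c=viewer.calibration(n); print(n,c)
print(viewer.calibration("wrist")); print(bot.sense())
E
```

```text
pics
top {'K': array([[450.63000587,   0.        , 316.23279035],
       [  0.        , 450.63000587, 232.9296342 ],
       [  0.        ,   0.        ,   1.        ]]), 'R': array([[ 0.01996733, -0.99968598, -0.01514076],
       [-0.99345807, -0.0181353 , -0.1127483 ],
       [ 0.11243831,  0.01729299, -0.99350822]]), 't': array([0.20540921, 0.62781484, 1.06472204])}
side {'K': array([[545.73694367,   0.        , 317.64741248],
       [  0.        , 545.73694367, 249.13857487],
       [  0.        ,   0.        ,   1.        ]]), 'R': array([[-0.95482547, -0.2967071 ,  0.01652931],
       [-0.11268672,  0.31004362, -0.94402047],
       [ 0.27497277, -0.90323743, -0.3294725 ]]), 't': array([0.64575968, 0.08466005, 1.25282395])}
{'K': array([[371.64829954,   0.        , 326.0171009 ],
       [  0.        , 371.64829954, 241.24235833],
       [  0.        ,   0.        ,   1.        ]]), 'hand_eye': array([[ 1.09984346e-03, -9.62222937e-01, -2.72260555e-01,
         6.88214879e-02],
       [ 9.99999020e-01,  1.29402050e-03, -5.33657267e-04,
         5.26688485e-04],
       [ 8.65808003e-04, -2.72259701e-01,  9.62223418e-01,
        -1.25212544e-01],
       [ 0.00000000e+00,  0.00000000e+00,  0.00000000e+00,
         1.00000000e+00]])}
{'time_s': 0.1, 'joints': array([-1.38428475e+00,  5.28065560e-02,  1.40162972e+00, -1.16276569e-05,
        1.68861305e+00, -7.02865173e-02]), 'dq': array([-0.00056872, -0.00353162, -0.00222935,  0.00089202, -0.00015542,
       -0.00048353]), 'tau': array([ 1.85001940e-03, -3.82581246e+01, -3.60983562e+01, -8.49965517e-06,
        4.79044800e-03, -1.30045743e-05]), 'tcp_pos': array([ 0.13332191, -0.50753216,  0.24753618]), 'ee_rot': array([-3.14013877e+00, -9.07795249e-05,  2.56796666e-01]), 'force': array([0.01963512, 0.30035686, 0.394897  ]), 'moment': array([0.02357225, 0.01397395, 0.01685599]), 'grip_force': 0.0, 'finger_gap': 0.08554251442961293}
```

View pics/top0.png

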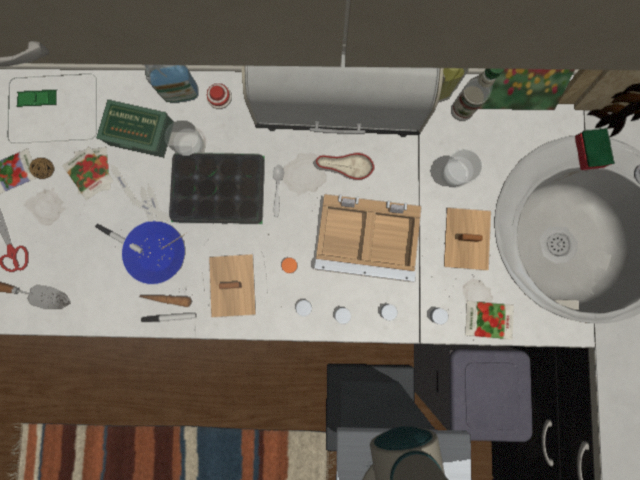

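View pics/side0.png

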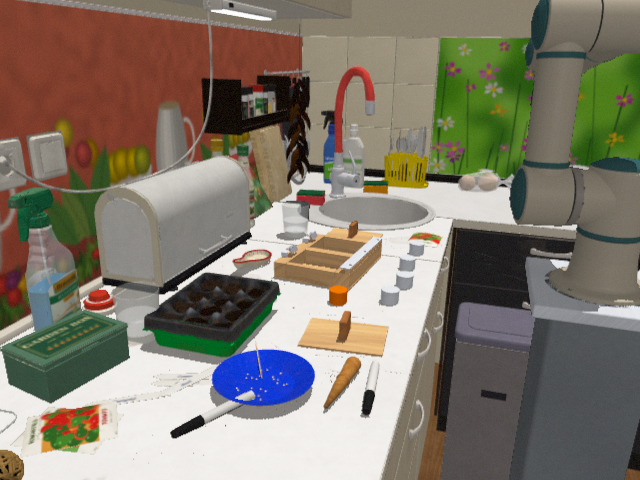

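The top view shows four plain tins at about (303,307), (343,314), (388,311) and (439,314). The orange decoy is at (289,265), the covers at (232,286) and (467,239), and the box around (368,237). Next I'll enlarge the view for exact corners.

```bash
cat > h.py <<'E'
from plant import bot, viewer
import cv2,numpy as np
from scipy.spatial.transform import Rotation as Ro
def px2w(n,u,v,z):
    c=viewer.calibration(n);K,R,t=c["K"],c["R"],c["t"]
    r=R.T@np.linalg.solve(K,[u,v,1.]);o=-R.T@t
    return o+r*(z-o[2])/r[2]
def w2px(n,X):
    c=viewer.calibration(n);p=c["K"]@(c["R"]@np.array(X)+c["t"]);return p[:2]/p[2]
def T():
    s=bot.sense();M=np.eye(4);M[:3,:3]=Ro.from_euler('xyz',s["ee_rot"]).as_matrix();M[:3,3]=s["tcp_pos"];return M
def wr2w(u,v,z,M=None):
    M=T() if M is None else M
    c=viewer.calibration("wrist");K=c["K"];a=(u-K[0,2])/K[0,0];b=(v-K[1,2])/K[1,1];th=np.hypot(a,b)
    d=np.array([np.sin(th)*a/th,np.sin(th)*b/th,np.cos(th)])
    C=M@c["hand_eye"];r=C[:3,:3]@d;o=C[:3,3];return o+r*(z-o[2])/r[2]
def w2wr(X,M=None):
    M=T() if M is None else M
    c=viewer.calibration("wrist");K=c["K"];p=np.linalg.inv(M@c["hand_eye"])@np.append(X,1);th=np.arctan2(np.hypot(p[0],p[1]),p[2]);q=p[:2]/np.hypot(p[0],p[1])*th
    return K[0,0]*q+K[:2,2]
def rot(w):  # yaw of tool
    return T()[:3,:3]
E
python3 - <<'E'
import cv2
p=cv2.imread("pics/top0.png")
a=cv2.resize(p[180:330,200:400],None,fx=4,fy=4,interpolation=cv2.INTER_CUBIC); cv2.imwrite("pics/ca.png",a)
a=cv2.resize(p[180:330,310:510],None,fx=4,fy=4,interpolation=cv2.INTER_CUBIC); cv2.imwrite("pics/cb.png",a)
E
```

```text
(no output)
```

View pics/ca.png

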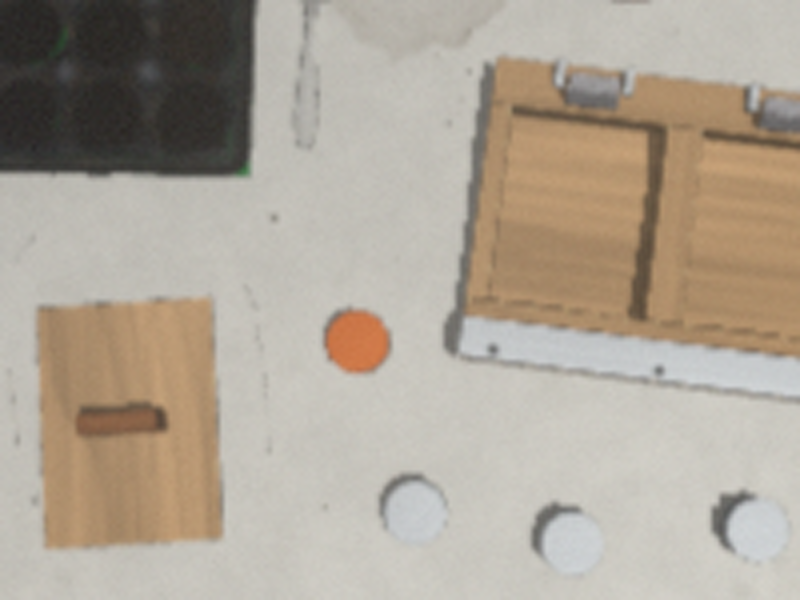

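View pics/cb.png

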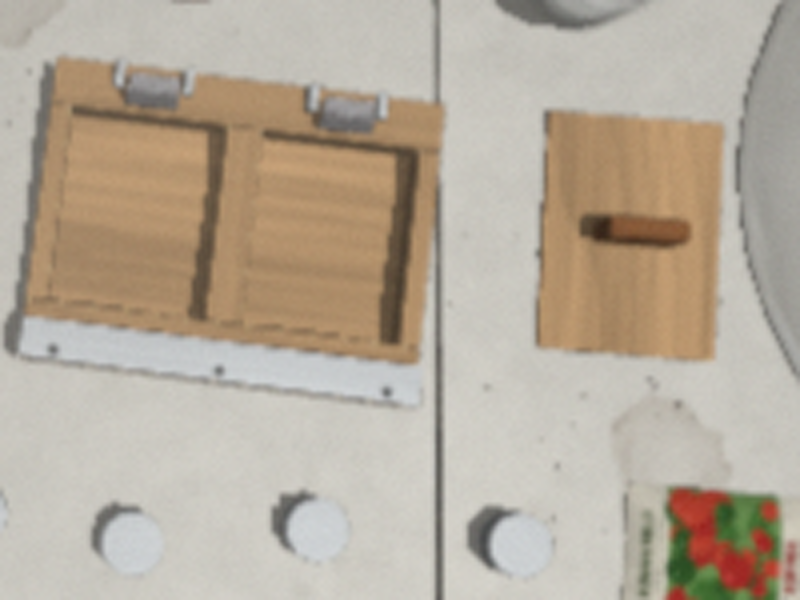

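Run:
```python
from h import *
A=lambda u,v,z:px2w("top",200+u/4-.375,180+v/4-.375,z)
B=lambda u,v,z:px2w("top",310+u/4-.375,180+v/4-.375,z)
np.set_printoptions(precision=4,suppress=True)
for q in [(415,510),(570,542),(757,528)]: print("tin",A(*q,.03))
print("tin",B(520,545,.03))
for f,c in [(A,[(38,307),(210,298),(222,540),(46,548)]),(B,[(547,111),(723,124),(715,359),(538,347)])]:
    P=np.array([f(*q,.005) for q in c]); print("cover",P[:,:2].mean(0), [np.linalg.norm(P[i]-P[i-1]) for i in range(4)], "yaw x:",np.arctan2(*( (P[0]+P[1]-P[2]-P[3])[[1,0]])))
print("fins",A(121,420,.043),B(649,230,.043))
l,r=B(24,318,.054),B(420,361,.054); nl,nr=B(16,354,.054),B(420,405,.054);fl,fr=B(57,58,.045),B(442,104,.045)
print("lip",l,r,(l+r)/2,np.linalg.norm(l-r),"near",nl,nr,np.linalg.norm(nl-nr),"far",fl,fr,np.linalg.norm(fl-fr))
for a,b in((l,r),(nl,nr),(fl,fr)):
    d=a-b; print("yaw",np.arctan2(d[1],d[0])-np.pi/2)
for z in(.054,.058,.061): print("catch tops", B(153,85,z),B(347,110,z))
# depth check
d=np.load("pics/top0.npy");c=viewer.calibration("top")
def dp(u,v):
    z=d[v,u];return c["R"].T@(z*np.linalg.solve(c["K"],[u,v,1.])-c["t"])
for q in [(303,307),(343,315),(389,311),(440,316),(215,300),(480,260),(360,265),(368,205),(345,235),(232,285)]: print(q,dp(*q))
```

```text
tin [0.4436 0.245  0.03  ]
tin [0.4265 0.1511 0.03  ]
tin [0.4372 0.0388 0.03  ]
tin [ 0.4296 -0.0827  0.03  ]
cover [0.4925 0.4255] [np.float64(0.1493699830632793), np.float64(0.10826555602479654), np.float64(0.14998269554042323), np.float64(0.10909725915103391)] yaw x: 0.08285315916318624
cover [ 0.621  -0.1601] [np.float64(0.14884440562232615), np.float64(0.11029057401255883), np.float64(0.1478357049245139), np.float64(0.10927921535836545)] yaw x: -0.053237953439442626
fins [0.4941 0.4227 0.043 ] [ 0.6198 -0.159   0.043 ]
lip [0.5588 0.2173 0.054 ] [ 0.5378 -0.0186  0.054 ] [0.5483 0.0994 0.054 ] 0.23677758100298157 near [0.5372 0.2216 0.054 ] [ 0.5117 -0.0185  0.054 ] 0.24141188443197417 far [0.7189 0.2004 0.045 ] [ 0.6944 -0.0344  0.045 ] 0.2361354175104691
yaw -0.08897872750557578
yaw -0.10578880097613985
yaw -0.10392322857628233
catch tops [0.7014 0.1419 0.054 ] [0.6881 0.0247 0.054 ]
catch tops [0.7007 0.1421 0.058 ] [0.6874 0.0253 0.058 ]
catch tops [0.7001 0.1423 0.061 ] [0.6869 0.0258 0.061 ]
(303, 307) [0.444  0.2458 0.0319]
(343, 315) [0.4269 0.1491 0.0306]
(389, 311) [0.4389 0.0393 0.0354]
(440, 316) [ 0.4294 -0.0833  0.0311]
(215, 300) [0.4552 0.4659 0.0051]
(480, 260) [ 0.5672 -0.1911  0.0033]
(360, 265) [0.5468 0.1111 0.0533]
(368, 205) [0.6943 0.092  0.042 ]
(345, 235) [0.6234 0.1456 0.006 ]
(232, 285) [0.4933 0.4176 0.0424]
```

Request:
step_arm([
  {"rz":-0.121},
  {"rz":-0.121},
  {"rz":-0.121},
  {"rz":-0.121},
  {"rz":-0.121},
  {"rz":-0.121},
  {"rz":-0.121},
  {"rz":-0.121},
  {"rz":-0.121},
  {"rz":-0.121},
  {},
], force=40)

```text
schema error: expected keys rx, ry, rz, x, y, z, hand
```

Request:
step_arm([
  {"x":28.4,"y":15.6,"z":9.3},
  {"x":28.4,"y":15.6,"z":9.3},
  {"x":28.4,"y":15.6,"z":9.3},
  {"x":28.4,"y":15.6,"z":9.3},
  {"x":28.4,"y":15.6,"z":9.3},
  {"x":28.4,"y":15.6,"z":9.3},
  {"x":28.4,"y":15.6,"z":9.3},
  {"x":28.4,"y":15.6,"z":9.3},
  {"x":28.4,"y":15.6,"z":9.3},
  {"x":28.4,"y":15.6,"z":9.3},
  {"x":28.4,"y":15.6,"z":9.3},
  {"x":28.4,"y":15.6,"z":9.3},
  {"x":28.4,"y":15.6,"z":9.3},
  {"x":28.4,"y":15.6,"z":9.3},
  {"x":28.4,"y":15.6,"z":9.3},
  {"x":28.4,"y":15.6,"z":9.3},
  {},
  {},
])

```text
schema error: expected keys rx, ry, rz, x, y, z, hand
```

```bash
cat >> h.py <<'E'
np.set_printoptions(precision=4,suppress=True)
BO=np.array([.6105,.093]);BY=-.105
def box(x,y,z): return np.array([BO[0]+x*np.cos(BY)-y*np.sin(BY),BO[1]+x*np.sin(BY)+y*np.cos(BY),z])
def to(p,yaw=None,M=None):
    """shift (tool axes, mm) to reach p from the present (downward) pose; yaw turn first"""
    M=T() if M is None else M; R=M[:3,:3]; y0=np.arctan2(R[1,0],R[0,0]); 
    if yaw is not None:
        dz=y0-yaw; R=R@Ro.from_rotvec([0,0,dz]).as_matrix()
    else: dz=0
    d=R.T@(np.array(p)-M[:3,3])*1e3; print("to",np.round(np.array(p),4),"d",d.round(1),"len",np.linalg.norm(d).round(1),"rz",round(dz,3))
def tins():
    """plain bright round blobs near the robot edge (top camera)"""
    p,d=viewer.camera("top"); hsv=cv2.cvtColor(p,cv2.COLOR_BGR2HSV)
    c=viewer.calibration("top");v,u=np.mgrid[0:480,0:640];P=np.stack([(u-c["K"][0,2])/c["K"][0,0]*d,(v-c["K"][1,2])/c["K"][1,1]*d,d],-1)
    W=(P-c["t"])@c["R"]
    m=((W[...,2]>.018)&(W[...,2]<.045)&(W[...,0]>.35)&(W[...,0]<.56)&(W[...,1]>-.3)&(W[...,1]<.35)&(hsv[...,1]<60)&(d>0)).astype(np.uint8)
    n,l,s,ce=cv2.connectedComponentsWithStats(m)
    for i in range(1,n):
        if s[i,4]>60: print("tin px",ce[i].round(1),s[i,4],px2w("top",*ce[i],.03))
def st():
    s=bot.sense();print("t",round(s["time_s"],2),"tcp",s["tcp_pos"],s["ee_rot"],"gap",round(s["finger_gap"],4),"F",s["force"].round(1),"g",round(s["grip_force"],1))
E
python3 -c "
from h import *
st();tins()
to([.4296,-.0827,.025],1.466)"
```

```text
t 0.1 tcp [ 0.1333 -0.5075  0.2475] [-3.1401 -0.0001  0.2568] gap 0.0855 F [0.  0.3 0.4] g 0.0
tin px [303.6 307.3] 202 [0.4432 0.2444 0.03  ]
tin px [389.1 311.5] 207 [0.4375 0.0384 0.03  ]
tin px [342.7 315. ] 204 [0.4268 0.1498 0.03  ]
tin px [439.5 315.5] 214 [ 0.4305 -0.0824  0.03  ]
to [ 0.4296 -0.0827  0.025 ] d [453.3 250.3 223.1] len 563.8 rz -1.209
```

Request:
step_arm([
  {"rz":-0.121},
  {"rz":-0.121},
  {"rz":-0.121},
  {"rz":-0.121},
  {"rz":-0.121},
  {"rz":-0.121},
  {"rz":-0.121},
  {"rz":-0.121},
  {"rz":-0.121},
  {"rz":-0.121},
  {"z":0},
], force=40)

```text
schema error: expected keys rx, ry, rz, x, y, z, hand
```

All keys needed in every row.

Request:
step_arm([
  {"rx":0,"ry":0,"rz":-0.121,"x":0,"y":0,"z":0,"hand":85},
  {"rx":0,"ry":0,"rz":-0.121,"x":0,"y":0,"z":0,"hand":85},
  {"rx":0,"ry":0,"rz":-0.121,"x":0,"y":0,"z":0,"hand":85},
  {"rx":0,"ry":0,"rz":-0.121,"x":0,"y":0,"z":0,"hand":85},
  {"rx":0,"ry":0,"rz":-0.121,"x":0,"y":0,"z":0,"hand":85},
  {"rx":0,"ry":0,"rz":-0.121,"x":0,"y":0,"z":0,"hand":85},
  {"rx":0,"ry":0,"rz":-0.121,"x":0,"y":0,"z":0,"hand":85},
  {"rx":0,"ry":0,"rz":-0.121,"x":0,"y":0,"z":0,"hand":85},
  {"rx":0,"ry":0,"rz":-0.121,"x":0,"y":0,"z":0,"hand":85},
  {"rx":0,"ry":0,"rz":-0.121,"x":0,"y":0,"z":0,"hand":85},
], force=40)

```text
time_s: 0.98
tcp_pos: [0.1333, -0.5077, 0.2479]
ee_rot: [-3.141, -0.001, 1.473]
force: [-0.2, 0.3, 0.5]
finger_gap: 0.0848
grip_force: 0.0
```

Request:
step_arm([
  {"rx":0,"ry":0,"rz":0,"x":30,"y":16.7,"z":10,"hand":85},
  {"rx":0,"ry":0,"rz":0,"x":30,"y":16.7,"z":10,"hand":85},
  {"rx":0,"ry":0,"rz":0,"x":30,"y":16.7,"z":10,"hand":85},
  {"rx":0,"ry":0,"rz":0,"x":30,"y":16.7,"z":10,"hand":85},
  {"rx":0,"ry":0,"rz":0,"x":30,"y":16.7,"z":10,"hand":85},
  {"rx":0,"ry":0,"rz":0,"x":30,"y":16.7,"z":10,"hand":85},
  {"rx":0,"ry":0,"rz":0,"x":30,"y":16.7,"z":10,"hand":85},
  {"rx":0,"ry":0,"rz":0,"x":30,"y":16.7,"z":10,"hand":85},
  {"rx":0,"ry":0,"rz":0,"x":30,"y":16.7,"z":10,"hand":85},
  {"rx":0,"ry":0,"rz":0,"x":30,"y":16.7,"z":10,"hand":85},
  {"rx":0,"ry":0,"rz":0,"x":30,"y":16.7,"z":10,"hand":85},
  {"rx":0,"ry":0,"rz":0,"x":30,"y":16.7,"z":10,"hand":85},
  {"rx":0,"ry":0,"rz":0,"x":30,"y":16.7,"z":10,"hand":85},
  {"rx":0,"ry":0,"rz":0,"x":30,"y":16.7,"z":10,"hand":85},
  {"rx":0,"ry":0,"rz":0,"x":30,"y":16.7,"z":10,"hand":85},
  {"rx":0,"ry":0,"rz":0,"x":0,"y":0,"z":0,"hand":85},
  {"rx":0,"ry":0,"rz":0,"x":0,"y":0,"z":0,"hand":85},
])

```text
time_s: 2.4
tcp_pos: [0.4291, -0.0849, 0.0974]
ee_rot: [-3.139, -0.0, 1.47]
force: [0.3, -0.3, 0.6]
finger_gap: 0.0849
grip_force: 0.0
```

```bash
python3 -c "
from h import *
st()
M=T();p,d=viewer.camera('wrist');cv2.imwrite('pics/w1.png',p);print(w2wr([.43,-.0825,.03],M),w2wr(box(-64,0,.054),M))
to([.43,-.0825,.025],1.466)"
```

```text
t 2.4 tcp [ 0.4291 -0.0849  0.0974] [-3.1394 -0.0001  1.4702] gap 0.0849 F [ 0.3 -0.3  0.6] g 0.0
[327.2894 261.6873] [-256.5002  236.1487]
to [ 0.43   -0.0825  0.025 ] d [ 3.6  0.7 73. ] len 73.1 rz 0.002
```

View pics/w1.png

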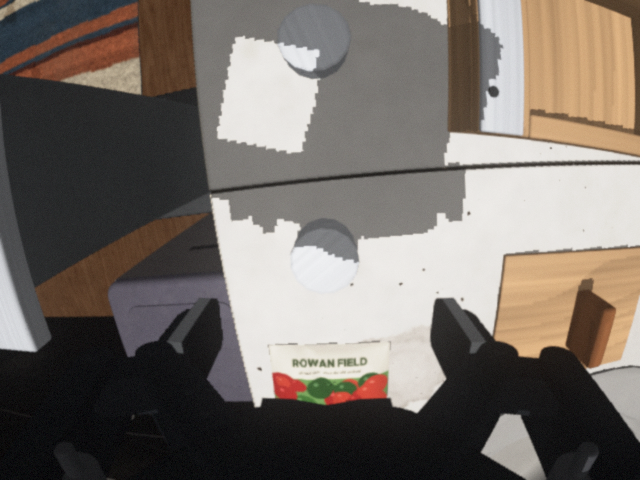

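The wrist view shows the tin at about (325,255), against a predicted (327,262), so the position is right. Descending and gripping.

Request:
step_arm([
  {"rx":0,"ry":0,"rz":0,"x":3,"y":0.5,"z":36,"hand":85},
  {"rx":0,"ry":0,"rz":0,"x":2,"y":0,"z":36,"hand":85},
  {"rx":0,"ry":0,"rz":0,"x":0,"y":0,"z":0,"hand":30},
  {"rx":0,"ry":0,"rz":0,"x":0,"y":0,"z":0,"hand":30},
  {"rx":0,"ry":0,"rz":0,"x":0,"y":0,"z":0,"hand":30},
  {"rx":0,"ry":0,"rz":0,"x":0,"y":0,"z":0,"hand":30},
  {"rx":0,"ry":0,"rz":0,"x":0,"y":0,"z":0,"hand":30},
  {"rx":0,"ry":0,"rz":0,"x":0,"y":0,"z":0,"hand":30},
  {"rx":0,"ry":0,"rz":0,"x":0,"y":0,"z":0,"hand":30},
  {"rx":0,"ry":0,"rz":0,"x":0,"y":0,"z":-30,"hand":30},
  {"rx":0,"ry":0,"rz":0,"x":0,"y":0,"z":-35,"hand":30},
  {"rx":0,"ry":0,"rz":0,"x":0,"y":0,"z":-30,"hand":30},
], force=40)

```text
time_s: 3.45
tcp_pos: [0.4306, -0.0816, 0.1247]
ee_rot: [3.139, 0.001, 1.467]
force: [0.3, -0.5, -0.9]
finger_gap: 0.0361
grip_force: 40.5
```

```bash
python3 -c "
from h import *
st()
for y in(-.083,-.035,.035,.083): to(box(.008,y,.12),1.466)"
```

```text
t 3.45 tcp [ 0.4306 -0.0816  0.1247] [3.1388 0.0006 1.4665] gap 0.0361 F [ 0.3 -0.5 -0.9] g 40.5
to [0.6098 0.0096 0.12  ] d [109.5 168.6   5.1] len 201.1 rz 0.001
to [0.6148 0.0574 0.12  ] d [157.5 168.6   5.1] len 230.8 rz 0.001
to [0.6221 0.127  0.12  ] d [227.5 168.6   5. ] len 283.2 rz 0.001
to [0.6272 0.1747 0.12  ] d [275.5 168.6   5. ] len 323.0 rz 0.001
```

Request:
step_arm([
  {"rx":0,"ry":0,"rz":0,"x":18,"y":28,"z":0,"hand":30},
  {"rx":0,"ry":0,"rz":0,"x":18,"y":28,"z":0,"hand":30},
  {"rx":0,"ry":0,"rz":0,"x":18,"y":28,"z":0,"hand":30},
  {"rx":0,"ry":0,"rz":0,"x":18,"y":28,"z":0,"hand":30},
  {"rx":0,"ry":0,"rz":0,"x":18,"y":28,"z":0,"hand":30},
  {"rx":0,"ry":0,"rz":0,"x":18,"y":28,"z":0,"hand":30},
  {"rx":0,"ry":0,"rz":0,"x":0,"y":0,"z":0,"hand":30},
  {"rx":0,"ry":0,"rz":0,"x":0,"y":0,"z":30,"hand":30},
  {"rx":0,"ry":0,"rz":0,"x":0,"y":0,"z":30,"hand":30},
  {"rx":0,"ry":0,"rz":0,"x":0,"y":0,"z":28,"hand":30},
  {"rx":0,"ry":0,"rz":0,"x":0,"y":0,"z":0,"hand":30},
  {"rx":0,"ry":0,"rz":0,"x":0,"y":0,"z":0,"hand":62},
  {"rx":0,"ry":0,"rz":0,"x":0,"y":0,"z":0,"hand":62},
  {"rx":0,"ry":0,"rz":0,"x":0,"y":0,"z":0,"hand":62},
  {"rx":0,"ry":0,"rz":0,"x":0,"y":0,"z":-25,"hand":62},
  {"rx":0,"ry":0,"rz":0,"x":0,"y":0,"z":-30,"hand":62},
  {"rx":0,"ry":0,"rz":0,"x":0,"y":0,"z":-30,"hand":85},
])

```text
time_s: 4.87
tcp_pos: [0.6082, 0.0086, 0.12]
ee_rot: [-3.141, 0.0, 1.467]
force: [1.1, -0.4, 0.5]
finger_gap: 0.0728
grip_force: 0.0
```

```bash
python3 -c "
from h import *
st();tins()
M=T();p,d=viewer.camera('wrist');cv2.imwrite('pics/w2.png',p)
to([.4375,.0385,.10],1.466)"
```

```text
t 4.87 tcp [0.6082 0.0086 0.12  ] [-3.1413  0.0001  1.4667] gap 0.0728 F [ 1.1 -0.4  0.5] g 0.0
tin px [303.6 307.3] 200 [0.4433 0.2443 0.03  ]
tin px [389.  311.5] 209 [0.4375 0.0384 0.03  ]
tin px [342.7 315. ] 204 [0.4268 0.1498 0.03  ]
to [0.4375 0.0385 0.1   ] d [  11.6 -176.6   24.2] len 178.7 rz 0.001
```

View pics/w2.png

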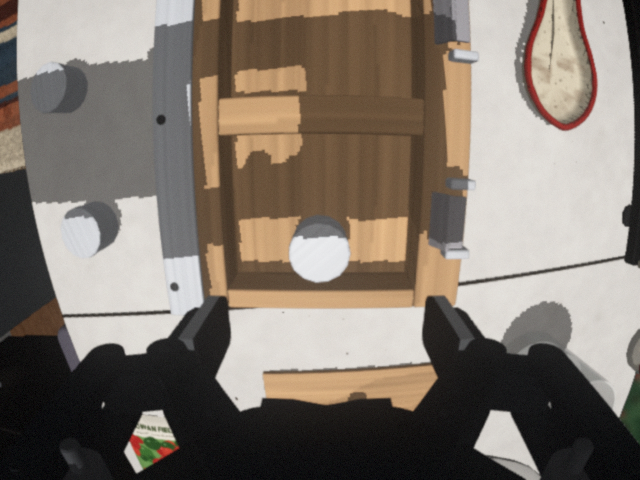

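Tin 1 stands in the right-hand well, at (320,250) in the wrist image. Next tin.

Request:
step_arm([
  {"rx":0,"ry":0,"rz":0,"x":2.4,"y":-35.4,"z":4.8,"hand":85},
  {"rx":0,"ry":0,"rz":0,"x":2.4,"y":-35.4,"z":4.8,"hand":85},
  {"rx":0,"ry":0,"rz":0,"x":2.4,"y":-35.4,"z":4.8,"hand":85},
  {"rx":0,"ry":0,"rz":0,"x":2.4,"y":-35.4,"z":4.8,"hand":85},
  {"rx":0,"ry":0,"rz":0,"x":2.4,"y":-35.4,"z":4.8,"hand":85},
  {"rx":0,"ry":0,"rz":0,"x":0,"y":0,"z":0,"hand":85},
  {"rx":0,"ry":0,"rz":0,"x":0,"y":0,"z":37,"hand":85},
  {"rx":0,"ry":0,"rz":0,"x":0,"y":0,"z":35,"hand":85},
  {"rx":0,"ry":0,"rz":0,"x":0,"y":0,"z":0,"hand":30},
  {"rx":0,"ry":0,"rz":0,"x":0,"y":0,"z":0,"hand":30},
  {"rx":0,"ry":0,"rz":0,"x":0,"y":0,"z":0,"hand":30},
  {"rx":0,"ry":0,"rz":0,"x":0,"y":0,"z":0,"hand":30},
  {"rx":0,"ry":0,"rz":0,"x":0,"y":0,"z":0,"hand":30},
  {"rx":0,"ry":0,"rz":0,"x":0,"y":0,"z":0,"hand":30},
  {"rx":0,"ry":0,"rz":0,"x":0,"y":0,"z":0,"hand":30},
  {"rx":0,"ry":0,"rz":0,"x":0,"y":0,"z":-30,"hand":30},
  {"rx":0,"ry":0,"rz":0,"x":0,"y":0,"z":-35,"hand":30},
  {"rx":0,"ry":0,"rz":0,"x":0,"y":0,"z":-30,"hand":30},
  {"rx":0,"ry":0,"rz":0,"x":0,"y":0,"z":0,"hand":30},
], force=40)

```text
time_s: 6.55
tcp_pos: [0.4376, 0.039, 0.1254]
ee_rot: [3.128, -0.001, 1.467]
force: [0.2, -0.2, 0.3]
finger_gap: 0.0365
grip_force: 40.5
```

Request:
step_arm([
  {"rx":0,"ry":0,"rz":0,"x":6.1,"y":29,"z":0,"hand":30},
  {"rx":0,"ry":0,"rz":0,"x":6.1,"y":29,"z":0,"hand":30},
  {"rx":0,"ry":0,"rz":0,"x":6.1,"y":29,"z":0,"hand":30},
  {"rx":0,"ry":0,"rz":0,"x":6.1,"y":29,"z":0,"hand":30},
  {"rx":0,"ry":0,"rz":0,"x":6.1,"y":29,"z":0,"hand":30},
  {"rx":0,"ry":0,"rz":0,"x":6.1,"y":29,"z":0,"hand":30},
  {"rx":0,"ry":0,"rz":0,"x":0,"y":0,"z":0,"hand":30},
  {"rx":0,"ry":0,"rz":0,"x":0,"y":0,"z":30,"hand":30},
  {"rx":0,"ry":0,"rz":0,"x":0,"y":0,"z":30,"hand":30},
  {"rx":0,"ry":0,"rz":0,"x":0,"y":0,"z":28,"hand":30},
  {"rx":0,"ry":0,"rz":0,"x":0,"y":0,"z":0,"hand":30},
  {"rx":0,"ry":0,"rz":0,"x":0,"y":0,"z":0,"hand":62},
  {"rx":0,"ry":0,"rz":0,"x":0,"y":0,"z":0,"hand":62},
  {"rx":0,"ry":0,"rz":0,"x":0,"y":0,"z":0,"hand":62},
  {"rx":0,"ry":0,"rz":0,"x":0,"y":0,"z":-25,"hand":62},
  {"rx":0,"ry":0,"rz":0,"x":0,"y":0,"z":-30,"hand":62},
  {"rx":0,"ry":0,"rz":0,"x":0,"y":0,"z":-30,"hand":85},
  {"rx":0,"ry":0,"rz":0,"x":0,"y":0,"z":0,"hand":85},
])

```text
time_s: 8.05
tcp_pos: [0.6139, 0.0575, 0.1232]
ee_rot: [3.129, -0.002, 1.467]
force: [0.6, -0.1, 1.0]
finger_gap: 0.0834
grip_force: 0.0
```

```bash
python3 -c "
from h import *
st();tins()
to([.427,.15,.097],1.466)"
```

```text
t 8.05 tcp [0.6139 0.0575 0.1232] [ 3.1285 -0.0017  1.4669] gap 0.0834 F [ 0.6 -0.1  1. ] g 0.0
tin px [303.6 307.3] 201 [0.4431 0.2443 0.03  ]
tin px [342.7 315. ] 203 [0.4268 0.1498 0.03  ]
to [0.427 0.15  0.097] d [  72.6 -194.8   21.3] len 209.0 rz 0.001
```

Request:
step_arm([
  {"rx":0.013,"ry":0,"rz":0,"x":12.1,"y":-32.4,"z":4.1,"hand":85},
  {"rx":0,"ry":0,"rz":0,"x":12.1,"y":-32.4,"z":4.1,"hand":85},
  {"rx":0,"ry":0,"rz":0,"x":12.1,"y":-32.4,"z":4.1,"hand":85},
  {"rx":0,"ry":0,"rz":0,"x":12.1,"y":-32.4,"z":4.1,"hand":85},
  {"rx":0,"ry":0,"rz":0,"x":12.1,"y":-32.4,"z":4.1,"hand":85},
  {"rx":0,"ry":0,"rz":0,"x":12.1,"y":-32.4,"z":4.1,"hand":85},
  {"rx":0,"ry":0,"rz":0,"x":0,"y":0,"z":0,"hand":85},
  {"rx":0,"ry":0,"rz":0,"x":0,"y":0,"z":37,"hand":85},
  {"rx":0,"ry":0,"rz":0,"x":0,"y":0,"z":36,"hand":85},
  {"rx":0,"ry":0,"rz":0,"x":0,"y":0,"z":0,"hand":30},
  {"rx":0,"ry":0,"rz":0,"x":0,"y":0,"z":0,"hand":30},
  {"rx":0,"ry":0,"rz":0,"x":0,"y":0,"z":0,"hand":30},
  {"rx":0,"ry":0,"rz":0,"x":0,"y":0,"z":0,"hand":30},
  {"rx":0,"ry":0,"rz":0,"x":0,"y":0,"z":0,"hand":30},
  {"rx":0,"ry":0,"rz":0,"x":0,"y":0,"z":0,"hand":30},
  {"rx":0,"ry":0,"rz":0,"x":0,"y":0,"z":0,"hand":30},
  {"rx":0,"ry":0,"rz":0,"x":0,"y":0,"z":-30,"hand":30},
  {"rx":0,"ry":0,"rz":0,"x":0,"y":0,"z":-35,"hand":30},
  {"rx":0,"ry":0,"rz":0,"x":0,"y":0,"z":-30,"hand":30},
  {"rx":0,"ry":0,"rz":0,"x":0,"y":0,"z":0,"hand":30},
], force=40)

```text
time_s: 9.77
tcp_pos: [0.4284, 0.1506, 0.1216]
ee_rot: [-3.141, -0.005, 1.467]
force: [1.0, -0.6, 0.7]
finger_gap: 0.0367
grip_force: 40.6
```

```bash
python3 -c "
from h import *
st();tins()
to(box(.008,.037,.12),1.466);to(box(.008,.083,.12),1.466)"
```

```text
t 9.77 tcp [0.4284 0.1506 0.1216] [-3.141  -0.0045  1.4667] gap 0.0367 F [ 1.  -0.6  0.7] g 40.6
tin px [303.6 307.3] 202 [0.4432 0.2444 0.03  ]
to [0.6223 0.129  0.12  ] d [ -0.8 196.2  -2.4] len 196.3 rz 0.001
to [0.6272 0.1747 0.12  ] d [ 45.2 196.2  -2.3] len 201.4 rz 0.001
```

Placing at the inner spot of the left well (5 rows of 39 mm along y).

Request:
step_arm([
  {"rx":0,"ry":0,"rz":0,"x":0,"y":33,"z":0,"hand":30},
  {"rx":0,"ry":0,"rz":0,"x":0,"y":33,"z":0,"hand":30},
  {"rx":0,"ry":0,"rz":0,"x":0,"y":33,"z":0,"hand":30},
  {"rx":0,"ry":0,"rz":0,"x":0,"y":33,"z":0,"hand":30},
  {"rx":0,"ry":0,"rz":0,"x":0,"y":32,"z":0,"hand":30},
  {"rx":0,"ry":0,"rz":0,"x":0,"y":32,"z":0,"hand":30},
  {"rx":0,"ry":0,"rz":0,"x":0,"y":0,"z":0,"hand":30},
  {"rx":0,"ry":0,"rz":0,"x":0,"y":0,"z":30,"hand":30},
  {"rx":0,"ry":0,"rz":0,"x":0,"y":0,"z":30,"hand":30},
  {"rx":0,"ry":0,"rz":0,"x":0,"y":0,"z":25,"hand":30},
  {"rx":0,"ry":0,"rz":0,"x":0,"y":0,"z":0,"hand":30},
  {"rx":0,"ry":0,"rz":0,"x":0,"y":0,"z":0,"hand":62},
  {"rx":0,"ry":0,"rz":0,"x":0,"y":0,"z":0,"hand":62},
  {"rx":0,"ry":0,"rz":0,"x":0,"y":0,"z":0,"hand":62},
  {"rx":0,"ry":0,"rz":0,"x":0,"y":0,"z":-25,"hand":62},
  {"rx":0,"ry":0,"rz":0,"x":0,"y":0,"z":-30,"hand":62},
  {"rx":0,"ry":0,"rz":0,"x":0,"y":0,"z":-30,"hand":85},
  {"rx":0,"ry":0,"rz":0,"x":0,"y":0,"z":0,"hand":85},
])

```text
time_s: 11.32
tcp_pos: [0.6229, 0.1298, 0.1197]
ee_rot: [-3.141, -0.003, 1.467]
force: [0.4, 0.1, 0.8]
finger_gap: 0.0833
grip_force: 0.0
```

```bash
python3 -c "
from h import *
st();tins()
to([.4435,.2445,.097],1.466)"
```

```text
t 11.32 tcp [0.6229 0.1298 0.1197] [-3.1407 -0.003   1.4669] gap 0.0833 F [0.4 0.1 0.8] g 0.0
tin px [303.6 307.3] 202 [0.4432 0.2444 0.03  ]
to [0.4435 0.2445 0.097 ] d [  95.4 -189.3   20.5] len 213.0 rz 0.001
```

Request:
step_arm([
  {"rx":0,"ry":0,"rz":0,"x":15.9,"y":-31.5,"z":4,"hand":85},
  {"rx":0,"ry":0,"rz":0,"x":15.9,"y":-31.5,"z":4,"hand":85},
  {"rx":0,"ry":0,"rz":0,"x":15.9,"y":-31.5,"z":4,"hand":85},
  {"rx":0,"ry":0,"rz":0,"x":15.9,"y":-31.5,"z":4,"hand":85},
  {"rx":0,"ry":0,"rz":0,"x":15.9,"y":-31.5,"z":4,"hand":85},
  {"rx":0,"ry":0,"rz":0,"x":15.9,"y":-31.5,"z":4,"hand":85},
  {"rx":0,"ry":0,"rz":0,"x":0,"y":0,"z":0,"hand":85},
  {"rx":0,"ry":0,"rz":0,"x":0,"y":0,"z":36,"hand":85},
  {"rx":0,"ry":0,"rz":0,"x":0,"y":0,"z":34,"hand":85},
  {"rx":0,"ry":0,"rz":0,"x":0,"y":0,"z":0,"hand":30},
  {"rx":0,"ry":0,"rz":0,"x":0,"y":0,"z":0,"hand":30},
  {"rx":0,"ry":0,"rz":0,"x":0,"y":0,"z":0,"hand":30},
  {"rx":0,"ry":0,"rz":0,"x":0,"y":0,"z":0,"hand":30},
  {"rx":0,"ry":0,"rz":0,"x":0,"y":0,"z":0,"hand":30},
  {"rx":0,"ry":0,"rz":0,"x":0,"y":0,"z":0,"hand":30},
  {"rx":0,"ry":0,"rz":0,"x":0,"y":0,"z":0,"hand":30},
  {"rx":0,"ry":0,"rz":0,"x":0,"y":0,"z":-30,"hand":30},
  {"rx":0,"ry":0,"rz":0,"x":0,"y":0,"z":-35,"hand":30},
  {"rx":0,"ry":0,"rz":0,"x":0,"y":0,"z":-30,"hand":30},
  {"rx":0,"ry":0,"rz":0,"x":0,"y":0,"z":0,"hand":30},
], force=40)

```text
time_s: 13.03
tcp_pos: [0.445, 0.2453, 0.1227]
ee_rot: [-3.14, -0.007, 1.467]
force: [-0.4, 0.3, 1.3]
finger_gap: 0.0364
grip_force: 40.5
```

```bash
python3 -c "
from h import *
st();tins()
to(box(.008,.083,.12),1.466)"
```

```text
t 13.03 tcp [0.445  0.2453 0.1227] [-3.1399 -0.0065  1.4667] gap 0.0364 F [-0.4  0.3  1.3] g 40.5
to [0.6272 0.1747 0.12  ] d [-50.5 189.6  -1.8] len 196.2 rz 0.001
```

Request:
step_arm([
  {"rx":0,"ry":0,"rz":0,"x":-8.4,"y":31.6,"z":0,"hand":30},
  {"rx":0,"ry":0,"rz":0,"x":-8.4,"y":31.6,"z":0,"hand":30},
  {"rx":0,"ry":0,"rz":0,"x":-8.4,"y":31.6,"z":0,"hand":30},
  {"rx":0,"ry":0,"rz":0,"x":-8.4,"y":31.6,"z":0,"hand":30},
  {"rx":0,"ry":0,"rz":0,"x":-8.4,"y":31.6,"z":0,"hand":30},
  {"rx":0,"ry":0,"rz":0,"x":-8.4,"y":31.6,"z":0,"hand":30},
  {"rx":0,"ry":0,"rz":0,"x":0,"y":0,"z":0,"hand":30},
  {"rx":0,"ry":0,"rz":0,"x":0,"y":0,"z":30,"hand":30},
  {"rx":0,"ry":0,"rz":0,"x":0,"y":0,"z":30,"hand":30},
  {"rx":0,"ry":0,"rz":0,"x":0,"y":0,"z":26,"hand":30},
  {"rx":0,"ry":0,"rz":0,"x":0,"y":0,"z":0,"hand":30},
  {"rx":0,"ry":0,"rz":0,"x":0,"y":0,"z":0,"hand":62},
  {"rx":0,"ry":0,"rz":0,"x":0,"y":0,"z":0,"hand":62},
  {"rx":0,"ry":0,"rz":0,"x":0,"y":0,"z":0,"hand":62},
  {"rx":0,"ry":0,"rz":0,"x":0,"y":0,"z":-25,"hand":62},
  {"rx":0,"ry":0,"rz":0,"x":0,"y":0,"z":-30,"hand":62},
  {"rx":0,"ry":0,"rz":0,"x":0,"y":0,"z":-40,"hand":85},
  {"rx":0,"ry":0,"rz":0,"x":-20,"y":-10,"z":-35,"hand":85},
  {"rx":0,"ry":0,"rz":0,"x":-30,"y":-10,"z":-20,"hand":85},
  {"rx":0,"ry":0,"rz":0,"x":0,"y":0,"z":0,"hand":85},
])

```text
time_s: 14.75
tcp_pos: [0.6019, 0.1232, 0.184]
ee_rot: [-3.139, -0.001, 1.464]
force: [0.9, 0.7, 0.8]
finger_gap: 0.0852
grip_force: 0.0
```

```bash
python3 -c "
from h import *
st()
M=T();np.save('pics/M3.npy',M);p,d=viewer.camera('wrist');cv2.imwrite('pics/w3.png',p)
for x in(-.064,):
  for y in(-.12,0,.12): print(w2wr(box(x,y,.054),M))
for x,y in((-.052,.107),(-.052,-.107),(.068,.107),(.068,-.107)): print(w2wr(box(x,y,.04),M))
"
```

```text
t 14.75 tcp [0.6019 0.1232 0.184 ] [-3.1391 -0.001   1.4643] gap 0.0852 F [0.9 0.7 0.8] g 0.0
[267.1002 400.353 ]
[256.0547 274.5837]
[249.9547 108.62  ]
[270.3889 127.1816]
[281.3082 380.1547]
[435.0864 129.5147]
[414.5658 378.4495]
```

View pics/w3.png

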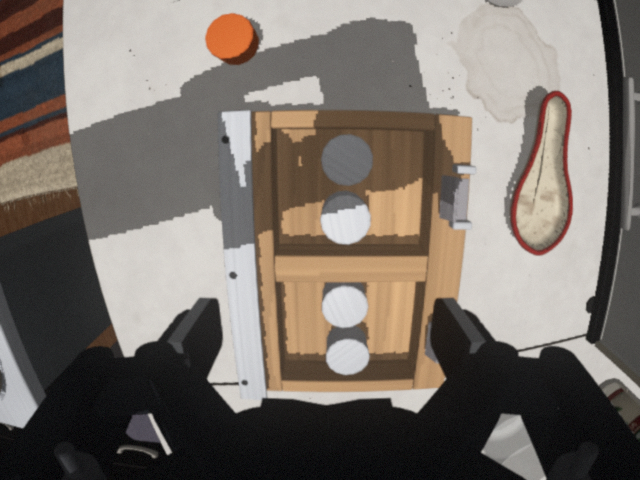

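All four tins stand in the wells and the box pose matches the predicted pixels to about 2 px. Now the right-hand cover.

```bash
python3 -c "
from h import *
to([.6202,-.1597,.184],1.518)"
```

```text
to [ 0.6202 -0.1597  0.184 ] d [-283.1   33.5   -3.8] len 285.1 rz -0.054
```

Request:
step_arm([
  {"rx":0,"ry":0,"rz":-0.054,"x":-35.4,"y":4.2,"z":0,"hand":85},
  {"rx":0,"ry":0,"rz":0,"x":-35.4,"y":4.2,"z":0,"hand":85},
  {"rx":0,"ry":0,"rz":0,"x":-35.4,"y":4.2,"z":0,"hand":85},
  {"rx":0,"ry":0,"rz":0,"x":-35.4,"y":4.2,"z":0,"hand":85},
  {"rx":0,"ry":0,"rz":0,"x":-35.4,"y":4.2,"z":0,"hand":85},
  {"rx":0,"ry":0,"rz":0,"x":-35.4,"y":4.2,"z":0,"hand":85},
  {"rx":0,"ry":0,"rz":0,"x":-35.4,"y":4.2,"z":0,"hand":85},
  {"rx":0,"ry":0,"rz":0,"x":-35.4,"y":4.2,"z":0,"hand":85},
  {"rx":0,"ry":0,"rz":0,"x":0,"y":0,"z":36,"hand":85},
  {"rx":0,"ry":0,"rz":0,"x":0,"y":0,"z":36,"hand":60},
  {"rx":0,"ry":0,"rz":0,"x":0,"y":0,"z":0,"hand":60},
  {"rx":0,"ry":0,"rz":0,"x":0,"y":0,"z":0,"hand":60},
])

```text
time_s: 15.8
tcp_pos: [0.6159, -0.1572, 0.1008]
ee_rot: [-3.122, -0.003, 1.521]
force: [0.3, -0.2, 1.2]
finger_gap: 0.0601
grip_force: 0.0
```

```bash
python3 -c "
from h import *
st();to([.6202,-.1597,.029],1.518)
M=T();np.save('pics/M4.npy',M);p,d=viewer.camera('wrist');cv2.imwrite('pics/w4.png',p)
"
```

```text
t 15.8 tcp [ 0.6159 -0.1572  0.1008] [-3.1219 -0.0027  1.5212] gap 0.0601 F [ 0.3 -0.2  1.2] g 0.0
to [ 0.6202 -0.1597  0.029 ] d [-2.5  5.9 71.7] len 72.0 rz 0.003
```

View pics/w4.png

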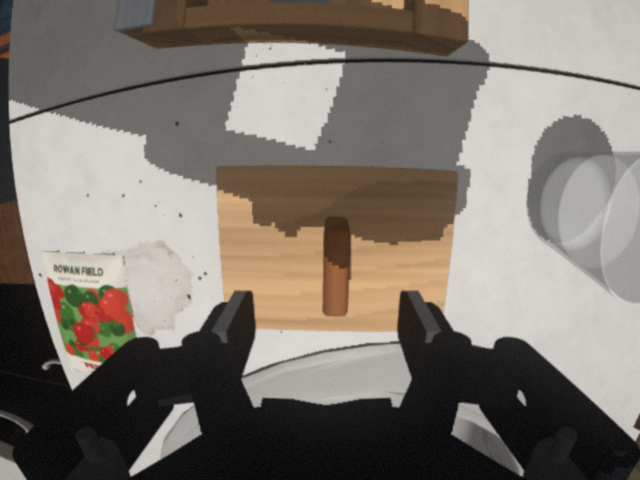

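```bash
python3 -c "
from h import *
M=np.load('pics/M4.npy')
print(wr2w(337,267,.043,M),wr2w(337,218,.043,M),wr2w(337,316,.043,M))
P=[wr2w(*q,.005,M) for q in((218,166),(458,171),(444,333),(225,326))];print(np.mean(P,0),P)
"
```

```text
[ 0.6207 -0.1544  0.043 ] [ 0.6217 -0.1283  0.043 ] [ 0.6196 -0.1831  0.043 ]
[ 0.6207 -0.1598  0.005 ] [array([ 0.5505, -0.1001,  0.005 ]), array([ 0.6975, -0.1094,  0.005 ]), array([ 0.6936, -0.2208,  0.005 ]), array([ 0.5411, -0.2089,  0.005 ])]
```

Request:
step_arm([
  {"rx":-0.02,"ry":0,"rz":0.003,"x":-1.8,"y":4.7,"z":0,"hand":60},
  {"rx":0,"ry":0,"rz":0,"x":0,"y":0,"z":36,"hand":60},
  {"rx":0,"ry":0,"rz":0,"x":0,"y":0,"z":30,"hand":60},
  {"rx":0,"ry":0,"rz":0,"x":0,"y":0,"z":6,"hand":60},
  {"rx":0,"ry":0,"rz":0,"x":0,"y":0,"z":0,"hand":60},
  {"rx":0,"ry":0,"rz":0,"x":0,"y":0,"z":0,"hand":5},
  {"rx":0,"ry":0,"rz":0,"x":0,"y":0,"z":0,"hand":5},
  {"rx":0,"ry":0,"rz":0,"x":0,"y":0,"z":0,"hand":5},
  {"rx":0,"ry":0,"rz":0,"x":0,"y":0,"z":0,"hand":5},
  {"rx":0,"ry":0,"rz":0,"x":0,"y":0,"z":0,"hand":5},
  {"rx":0,"ry":0,"rz":0,"x":0,"y":0,"z":0,"hand":5},
  {"rx":0,"ry":0,"rz":0,"x":0,"y":0,"z":0,"hand":5},
  {"rx":0,"ry":0,"rz":0,"x":0,"y":0,"z":0,"hand":5},
  {"rx":0,"ry":0,"rz":0,"x":0,"y":0,"z":0,"hand":5},
], force=80)

```text
time_s: 17.02
tcp_pos: [0.6237, -0.1606, 0.0343]
ee_rot: [3.131, 0.0, 1.518]
force: [-0.2, -0.2, 7.9]
finger_gap: 0.0126
grip_force: 79.5
```

Request:
step_arm([
  {"rx":0.01,"ry":0,"rz":0,"x":0,"y":0,"z":-8,"hand":5},
  {"rx":0,"ry":0,"rz":0,"x":0,"y":0,"z":-20,"hand":5},
  {"rx":0,"ry":0,"rz":0,"x":0,"y":0,"z":-30,"hand":5},
  {"rx":0,"ry":0,"rz":0,"x":0,"y":0,"z":-35,"hand":5},
  {"rx":0,"ry":0,"rz":0,"x":0,"y":0,"z":-30,"hand":5},
  {"rx":0,"ry":0,"rz":0,"x":0,"y":0,"z":0,"hand":5},
  {"rx":0,"ry":0,"rz":0,"x":0,"y":0,"z":0,"hand":5},
])

```text
time_s: 17.6
tcp_pos: [0.6237, -0.1606, 0.1576]
ee_rot: [3.14, 0.001, 1.518]
force: [-0.7, 0.7, -2.4]
finger_gap: 0.0127
grip_force: 78.5
```

```bash
python3 -c "
from h import *
st();to(box(.012,-.059,.15),1.466)
M=T();np.save('pics/M5.npy',M);p,d=viewer.camera('wrist');cv2.imwrite('pics/w5.png',p);p,d=viewer.camera('side');cv2.imwrite('pics/s5.png',cv2.resize(p[200:320,240:400],None,fx=5,fy=5))
for h in(.034,.029):
  for x,y in((-75,-55),(75,-55),(75,55),(-75,55)): print(h,w2wr((M@[y/1e3,x/1e3,h-.005,1])[:3],M))
"
```

```text
t 17.6 tcp [ 0.6237 -0.1606  0.1576] [3.1397 0.0007 1.5178] gap 0.0127 F [-0.7  0.7 -2.4] g 78.5
to [0.6163 0.0331 0.15  ] d [191.9 -27.7   7.4] len 194.0 rz 0.052
0.034 [187.375  383.0192]
0.034 [464.2256 383.423 ]
0.034 [494.6612 176.3404]
0.034 [157.4165 175.9469]
0.029 [184.5382 388.4654]
0.029 [467.0409 388.8801]
0.029 [499.4674 177.6231]
0.029 [152.5985 177.2183]
```

View pics/w5.png

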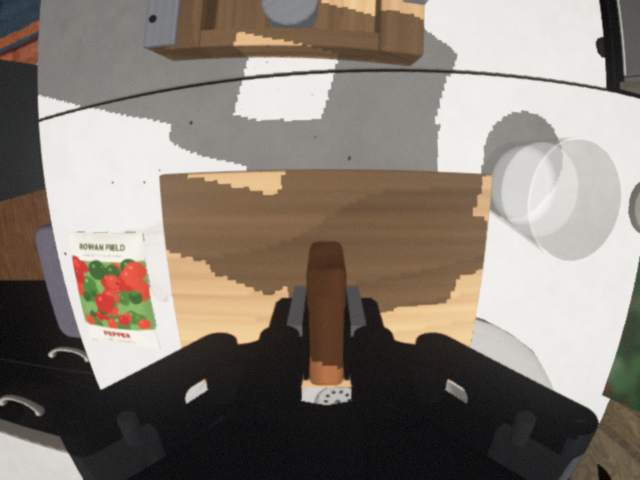

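Request:
step_arm([
  {"rx":0,"ry":0,"rz":0.052,"x":0,"y":0,"z":0,"hand":5},
  {"rx":0,"ry":0,"rz":0,"x":24,"y":-4,"z":0,"hand":5},
  {"rx":0,"ry":0,"rz":0,"x":24,"y":-4,"z":0,"hand":5},
  {"rx":0,"ry":0,"rz":0,"x":24,"y":-4,"z":0,"hand":5},
  {"rx":0,"ry":0,"rz":0,"x":24,"y":-4,"z":0,"hand":5},
  {"rx":0,"ry":0,"rz":0,"x":24,"y":-4,"z":0,"hand":5},
  {"rx":0,"ry":0,"rz":0,"x":24,"y":-4,"z":0,"hand":5},
  {"rx":0,"ry":0,"rz":0,"x":24,"y":-4,"z":0,"hand":5},
  {"rx":0,"ry":0,"rz":0,"x":23,"y":-4,"z":0,"hand":5},
  {"rx":0,"ry":0,"rz":0,"x":0,"y":0,"z":0,"hand":5},
  {"rx":-0.105,"ry":0,"rz":0,"x":0,"y":0,"z":0,"hand":5},
  {"rx":-0.105,"ry":0,"rz":0,"x":0,"y":0,"z":0,"hand":5},
  {"rx":0,"ry":0,"rz":0,"x":0,"y":0,"z":0,"hand":5},
  {"rx":0,"ry":0,"rz":0,"x":0,"y":0,"z":0,"hand":5},
])

```text
time_s: 18.87
tcp_pos: [0.6093, 0.0328, 0.1533]
ee_rot: [2.941, 0.0, 1.466]
force: [0.3, 0.9, -0.9]
finger_gap: 0.0126
grip_force: 78.6
```

```bash
cat >> h.py <<'E'
def hook(h=.035,hold=True):
    """box-frame readout (mm) of TCP, cover near/far bottom edges; box dirs in tool axes"""
    M=T();B=np.eye(4);B[:3,:3]=Ro.from_euler('z',BY).as_matrix();B[:2,3]=BO
    Q=np.linalg.inv(B)@M
    f=lambda p:((Q@np.append(np.array(p)/1e3,1))[:3]*1e3).round(1)
    print("tcp",f([0,0,0]),"near",f([0,-75,h*1e3]),"far",f([0,75,h*1e3]),"box x in tool",Q[0,:3].round(3),"box z in tool",Q[2,:3].round(3))
E
python3 -c "
from h import *
st();hook();print(bot.tip_extent)
"
```

```text
t 18.87 tcp [0.6093 0.0328 0.1533] [2.9405 0.     1.4658] gap 0.0126 F [ 0.3  0.9 -0.9] g 78.6
tcp [  5.1 -60.  153.3] near [-61.4 -60.  104. ] far [ 85.6 -60.  134. ] box x in tool [0.   0.98 0.2 ] box z in tool [-0.    0.2  -0.98]
0.017
```

Request:
step_arm([
  {"rx":0,"ry":0,"rz":0,"x":0,"y":-2.2,"z":15,"hand":5},
  {"rx":0,"ry":0,"rz":0,"x":0,"y":-2.2,"z":15,"hand":5},
  {"rx":0,"ry":0,"rz":0,"x":0,"y":-2.2,"z":15,"hand":5},
  {"rx":0,"ry":0,"rz":0,"x":0,"y":-2,"z":10,"hand":5},
  {"rx":0,"ry":0,"rz":0,"x":0,"y":0,"z":0,"hand":5},
  {"rx":0,"ry":0,"rz":0,"x":0,"y":0,"z":0,"hand":5},
])

```text
time_s: 19.37
tcp_pos: [0.614, 0.0324, 0.0991]
ee_rot: [2.937, -0.0, 1.465]
force: [0.2, 0.1, -1.2]
finger_gap: 0.0127
grip_force: 78.8
```

```bash
python3 -c "
from h import *
st();hook()
p,d=viewer.camera('side');cv2.imwrite('pics/s6.png',cv2.resize(p[195:315,260:420],None,fx=5,fy=5,interpolation=cv2.INTER_CUBIC))
"
```

```text
t 19.37 tcp [0.614  0.0324 0.0991] [ 2.9368 -0.0003  1.4654] gap 0.0127 F [ 0.2  0.1 -1.2] g 78.8
tcp [  9.8 -59.9  99.1] near [-56.5 -59.8  49.5] far [ 90.3 -59.9  80.1] box x in tool [0.    0.979 0.203] box z in tool [ 0.     0.203 -0.979]
```

View pics/s6.png

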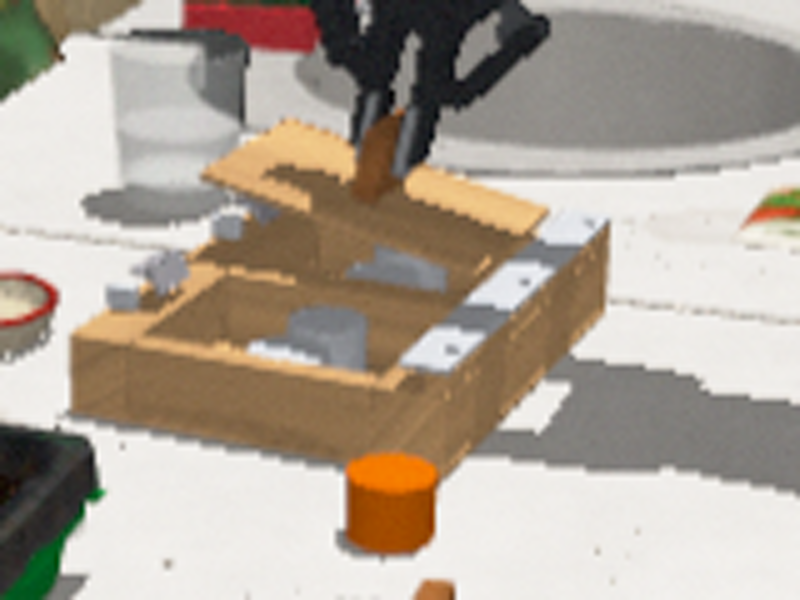

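The side crop shows the tilted cover with its near end at (510,230), just behind the lip strip, and its far end above the catches. Lowering gently.

Request:
step_arm([
  {"rx":0,"ry":0,"rz":0,"x":0,"y":-0.9,"z":1.9,"hand":5},
  {"rx":0,"ry":0,"rz":0,"x":0,"y":-0.9,"z":1.9,"hand":5},
  {"rx":0,"ry":0,"rz":0,"x":0,"y":-0.9,"z":1.9,"hand":5},
  {"rx":0,"ry":0,"rz":0,"x":0,"y":-0.9,"z":1.9,"hand":5},
  {"rx":0,"ry":0,"rz":0,"x":0,"y":0,"z":0,"hand":5},
])

```text
time_s: 19.83
tcp_pos: [0.6115, 0.0329, 0.0908]
ee_rot: [2.935, -0.0, 1.466]
force: [-0.4, 0.9, -2.0]
finger_gap: 0.0124
grip_force: 78.8
```

```bash
python3 -c "
from h import *
st();hook()"
```

```text
t 19.83 tcp [0.6115 0.0329 0.0908] [ 2.9354 -0.0004  1.4658] gap 0.0124 F [-0.4  0.9 -2. ] g 78.8
tcp [  7.3 -59.6  90.8] near [-59.  -59.6  41.2] far [ 87.9 -59.6  71.9] box x in tool [-0.     0.979  0.205] box z in tool [ 0.     0.205 -0.979]
```

Request:
step_arm([
  {"rx":0,"ry":0,"rz":0,"x":0,"y":-0.2,"z":1,"hand":5},
  {"rx":0,"ry":0,"rz":0,"x":0,"y":-0.2,"z":1,"hand":5},
  {"rx":0,"ry":0,"rz":0,"x":0,"y":0,"z":0,"hand":5},
])

```text
time_s: 20.08
tcp_pos: [0.6118, 0.0329, 0.089]
ee_rot: [2.935, -0.0, 1.466]
force: [0.3, 0.2, -2.3]
finger_gap: 0.0125
grip_force: 78.8
```

Request:
step_arm([
  {"rx":0,"ry":0,"rz":0,"x":0,"y":-0.2,"z":1,"hand":5},
  {"rx":0,"ry":0,"rz":0,"x":0,"y":0,"z":0,"hand":5},
])

```text
time_s: 20.25
tcp_pos: [0.612, 0.0329, 0.0887]
ee_rot: [2.934, -0.001, 1.466]
force: [-1.6, -0.0, 1.5]
finger_gap: 0.0126
grip_force: 79.3
```

Request:
step_arm([
  {"rx":0,"ry":0,"rz":0,"x":0,"y":-2.9,"z":-0.7,"hand":5},
  {"rx":0,"ry":0,"rz":0,"x":0,"y":-2.9,"z":-0.6,"hand":5},
  {"rx":0,"ry":0,"rz":0,"x":0,"y":-2.9,"z":-0.6,"hand":5},
  {"rx":0,"ry":0,"rz":0,"x":0,"y":-2.9,"z":-0.6,"hand":5},
  {"rx":0,"ry":0,"rz":0,"x":0,"y":-2.9,"z":-0.6,"hand":5},
  {"rx":0,"ry":0,"rz":0,"x":0,"y":0,"z":0,"hand":5},
])

```text
time_s: 20.75
tcp_pos: [0.5968, 0.0345, 0.0887]
ee_rot: [2.934, -0.001, 1.466]
force: [0.7, -0.1, 3.2]
finger_gap: 0.0126
grip_force: 79.4
```

```bash
python3 -c "
from h import *
st();hook()"
```

```text
t 20.75 tcp [0.5968 0.0345 0.0887] [ 2.9341 -0.0005  1.4658] gap 0.0126 F [ 0.7 -0.1  3.2] g 79.4
tcp [ -7.4 -59.6  88.7] near [-73.6 -59.6  39. ] far [ 73.2 -59.6  69.9] box x in tool [-0.     0.979  0.206] box z in tool [ 0.001  0.206 -0.979]
```

Request:
step_arm([
  {"rx":0,"ry":0,"rz":0,"x":0,"y":-1.5,"z":-0.3,"hand":5},
  {"rx":0,"ry":0,"rz":0,"x":0,"y":-1.5,"z":-0.3,"hand":5},
  {"rx":0,"ry":0,"rz":0,"x":0,"y":0,"z":0,"hand":5},
])

```text
time_s: 21.0
tcp_pos: [0.5951, 0.0346, 0.0891]
ee_rot: [2.931, -0.001, 1.466]
force: [6.0, -1.2, 1.3]
finger_gap: 0.0126
grip_force: 79.2
```

```bash
python3 -c "
from h import *
st();hook()"
```

```text
t 21.0 tcp [0.5951 0.0346 0.0891] [ 2.931  -0.0006  1.4655] gap 0.0126 F [ 6.  -1.2  1.3] g 79.2
tcp [ -9.2 -59.7  89.1] near [-75.3 -59.7  39.2] far [ 71.4 -59.7  70.6] box x in tool [0.    0.978 0.209] box z in tool [ 0.001  0.209 -0.978]
```

Request:
step_arm([
  {"rx":0.035,"ry":0,"rz":0,"x":0,"y":1.1,"z":2.7,"hand":5},
  {"rx":0.035,"ry":0,"rz":0,"x":0,"y":1.2,"z":2.6,"hand":5},
  {"rx":0.035,"ry":0,"rz":0,"x":0,"y":1.3,"z":2.5,"hand":5},
  {"rx":0,"ry":0,"rz":0,"x":0,"y":0,"z":0,"hand":5},
  {"rx":0,"ry":0,"rz":0,"x":0,"y":0,"z":0,"hand":5},
])

```text
time_s: 21.42
tcp_pos: [0.5996, 0.0341, 0.0814]
ee_rot: [3.038, -0.0, 1.465]
force: [4.4, 0.3, 4.3]
finger_gap: 0.0121
grip_force: 79.8
```

```bash
python3 -c "
from h import *
st();hook()"
```

```text
t 21.42 tcp [0.5996 0.0341 0.0814] [ 3.0381 -0.0004  1.4655] gap 0.0121 F [4.4 0.3 4.3] g 79.8
tcp [ -4.7 -59.7  81.4] near [-75.7 -59.7  38.9] far [ 73.5 -59.7  54.4] box x in tool [0.    0.995 0.103] box z in tool [ 0.     0.103 -0.995]
```

Request:
step_arm([
  {"rx":0,"ry":0,"rz":0,"x":0,"y":0,"z":0,"hand":40},
  {"rx":0,"ry":0,"rz":0,"x":0,"y":0,"z":0,"hand":40},
  {"rx":0,"ry":0,"rz":0,"x":0,"y":0,"z":0,"hand":40},
  {"rx":0,"ry":0,"rz":0,"x":0,"y":0,"z":-10,"hand":40},
  {"rx":0,"ry":0,"rz":0,"x":0,"y":0,"z":-25,"hand":40},
  {"rx":0,"ry":0,"rz":0,"x":0,"y":0,"z":-35,"hand":40},
  {"rx":0.1,"ry":0,"rz":0,"x":0,"y":0,"z":0,"hand":0},
  {"rx":0,"ry":0,"rz":0,"x":0,"y":0,"z":0,"hand":0},
  {"rx":0,"ry":0,"rz":0,"x":0,"y":0,"z":0,"hand":0},
], force=40)

```text
time_s: 22.17
tcp_pos: [0.5921, 0.0349, 0.1508]
ee_rot: [3.138, -0.0, 1.466]
force: [-0.2, -0.8, -0.9]
finger_gap: 0.0043
grip_force: 0.0
```

```bash
python3 -c "
from h import *
st();hook();to(box(.050,-.060,.11),1.466)
p,d=viewer.camera('side');cv2.imwrite('pics/s7.png',cv2.resize(p[195:315,260:420],None,fx=5,fy=5,interpolation=cv2.INTER_CUBIC))
"
```

```text
t 22.17 tcp [0.5921 0.0349 0.1508] [ 3.1382 -0.0004  1.4657] gap 0.0043 F [-0.2 -0.8 -0.9] g 0.0
tcp [-12.2 -59.7 150.8] near [-87.1 -59.6 115.6] far [ 62.9 -59.7 116.1] box x in tool [0.    1.    0.003] box z in tool [ 0.     0.003 -1.   ]
to [0.6539 0.0281 0.11  ] d [-0.4 62.1 41.1] len 74.4 rz -0.0
```

View pics/s7.png

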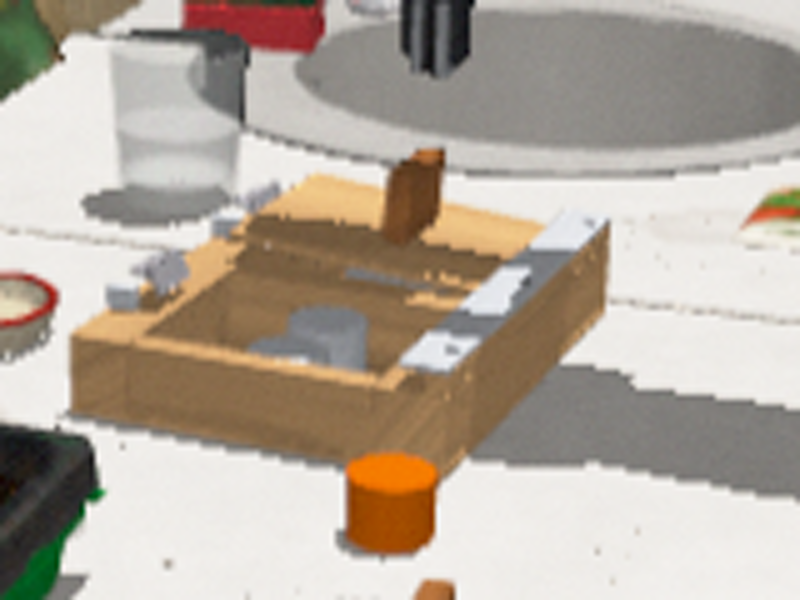

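Cover is hooked under the lip and resting on its catch. Moving to press near its far end.

Request:
step_arm([
  {"rx":0,"ry":0,"rz":0,"x":0,"y":31,"z":0,"hand":0},
  {"rx":0,"ry":0,"rz":0,"x":0,"y":31,"z":0,"hand":0},
  {"rx":0,"ry":0,"rz":0,"x":0,"y":0,"z":0,"hand":0},
  {"rx":0,"ry":0,"rz":0,"x":0,"y":0,"z":30,"hand":0},
  {"rx":0,"ry":0,"rz":0,"x":0,"y":0,"z":20,"hand":0},
  {"rx":0,"ry":0,"rz":0,"x":0,"y":0,"z":8,"hand":0},
  {"rx":0,"ry":0,"rz":0,"x":0,"y":0,"z":4,"hand":0},
  {"rx":0,"ry":0,"rz":0,"x":0,"y":0,"z":4,"hand":0},
  {"rx":0,"ry":0,"rz":0,"x":0,"y":0,"z":4,"hand":0},
  {"rx":0,"ry":0,"rz":0,"x":0,"y":0,"z":0,"hand":0},
])

```text
time_s: 23.05
tcp_pos: [0.6538, 0.0286, 0.0814]
ee_rot: [3.139, -0.001, 1.466]
force: [-0.4, 0.3, 0.2]
finger_gap: -0.0
grip_force: 0.0
```

Request:
step_arm([
  {"rx":0,"ry":0,"rz":0,"x":0,"y":0,"z":3,"hand":0},
  {"rx":0,"ry":0,"rz":0,"x":0,"y":0,"z":3,"hand":0},
  {"rx":0,"ry":0,"rz":0,"x":0,"y":0,"z":0,"hand":0},
])

```text
time_s: 23.3
tcp_pos: [0.6536, 0.0285, 0.0746]
ee_rot: [3.14, -0.0, 1.466]
force: [0.4, 0.6, -0.5]
finger_gap: -0.0006
grip_force: 0.0
```

Request:
step_arm([
  {"rx":0,"ry":0,"rz":0,"x":0,"y":0,"z":3,"hand":0},
  {"rx":0,"ry":0,"rz":0,"x":0,"y":0,"z":2,"hand":0},
  {"rx":0,"ry":0,"rz":0,"x":0,"y":0,"z":0,"hand":0},
])

```text
time_s: 23.55
tcp_pos: [0.6541, 0.0285, 0.0701]
ee_rot: [3.138, -0.001, 1.466]
force: [1.0, -0.8, 0.5]
finger_gap: -0.0003
grip_force: 0.5
```

Request:
step_arm([
  {"rx":0,"ry":0,"rz":0,"x":0,"y":0,"z":2,"hand":0},
  {"rx":0,"ry":0,"rz":0,"x":0,"y":0,"z":2,"hand":0},
  {"rx":0,"ry":0,"rz":0,"x":0,"y":0,"z":0,"hand":0},
])

```text
time_s: 23.8
tcp_pos: [0.6534, 0.0285, 0.0652]
ee_rot: [3.141, -0.0, 1.466]
force: [0.8, -0.1, 1.1]
finger_gap: 0.0001
grip_force: 0.4
```

Request:
step_arm([
  {"rx":0,"ry":0,"rz":0,"x":0,"y":0,"z":2,"hand":0},
  {"rx":0,"ry":0,"rz":0,"x":0,"y":0,"z":2,"hand":0},
  {"rx":0,"ry":0,"rz":0,"x":0,"y":0,"z":0,"hand":0},
])

```text
time_s: 24.05
tcp_pos: [0.6536, 0.0285, 0.0621]
ee_rot: [3.14, -0.0, 1.466]
force: [-1.5, -0.1, 3.7]
finger_gap: -0.0001
grip_force: 1.9
```

```bash
python3 -c "
from h import *
st()
p,d=viewer.camera('side');cv2.imwrite('pics/s8.png',cv2.resize(p[195:315,260:420],None,fx=5,fy=5,interpolation=cv2.INTER_CUBIC))
"
```

```text
t 24.05 tcp [0.6536 0.0285 0.0621] [ 3.1398 -0.0004  1.4658] gap -0.0001 F [-1.5 -0.1  3.7] g 1.9
```

View pics/s8.png

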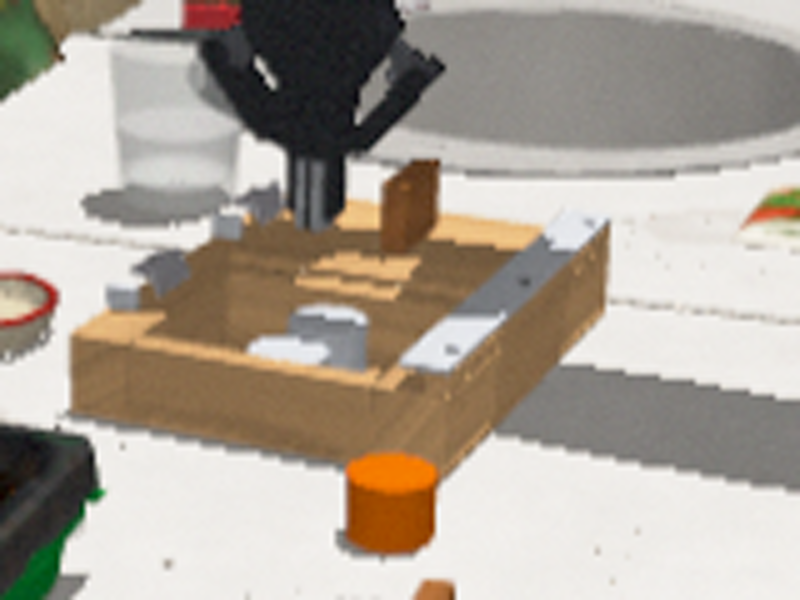

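The cover looks level with the ledge under the fingertips (about 315,225). I'll press harder to confirm the snap.

Request:
step_arm([
  {"rx":0,"ry":0,"rz":0,"x":0,"y":0,"z":2,"hand":0},
  {"rx":0,"ry":0,"rz":0,"x":0,"y":0,"z":2,"hand":0},
  {"rx":0,"ry":0,"rz":0,"x":0,"y":0,"z":2,"hand":0},
  {"rx":0,"ry":0,"rz":0,"x":0,"y":0,"z":0,"hand":0},
  {"rx":0,"ry":0,"rz":0,"x":0,"y":0,"z":0,"hand":0},
])

```text
time_s: 24.52
tcp_pos: [0.654, 0.0286, 0.0619]
ee_rot: [3.138, -0.0, 1.466]
force: [-20.3, -0.1, 33.1]
finger_gap: -0.0001
grip_force: 16.4
```

Request:
step_arm([
  {"rx":0,"ry":0,"rz":0,"x":0,"y":0,"z":-10,"hand":0},
  {"rx":0,"ry":0,"rz":0,"x":0,"y":0,"z":-35,"hand":0},
  {"rx":0,"ry":0,"rz":0,"x":0,"y":0,"z":-40,"hand":40},
  {"rx":0,"ry":0,"rz":0,"x":0,"y":0,"z":-35,"hand":60},
  {"rx":0,"ry":0,"rz":-0.1,"x":0,"y":0,"z":0,"hand":60},
  {"rx":0,"ry":0,"rz":-0.085,"x":0,"y":0,"z":0,"hand":60},
  {"rx":0,"ry":0,"rz":0,"x":0,"y":0,"z":0,"hand":60},
])

```text
time_s: 25.1
tcp_pos: [0.6535, 0.0285, 0.1761]
ee_rot: [3.139, -0.0, 1.654]
force: [-0.0, 0.7, -0.1]
finger_gap: 0.0597
grip_force: 0.0
```

```bash
python3 -c "
from h import *
st();to([.4935,.4245,.17],1.654)
p,d=viewer.camera('top')
c=viewer.calibration('top')
# depth along cover0 top, box coords
for x,y in((-.055,-.06),(-.03,-.09),(-.03,-.03),(.03,-.09),(.03,-.03),(.06,-.09),(.06,-.03),(-.058,0),(.09,-.1)):
    u,v=w2px('top',box(x,y,.045)).round().astype(int); z=d[v,u]; print(x,y,(c['R'].T@(z*np.linalg.solve(c['K'],[u,v,1.])-c['t']))[2].round(4))
"
```

```text
t 25.1 tcp [0.6535 0.0285 0.1761] [ 3.139  -0.0001  1.6538] gap 0.0597 F [-0.   0.7 -0.1] g 0.0
to [0.4935 0.4245 0.17  ] d [ 407.9 -126.6    5.8] len 427.2 rz -0.0
-0.055 -0.06 0.0463
-0.03 -0.09 0.4774
-0.03 -0.03 0.0441
0.03 -0.09 0.4792
0.03 -0.03 0.0456
0.06 -0.09 0.4813
0.06 -0.03 0.0439
-0.058 0 0.0385
0.09 -0.1 0.482
```

Right cover is flat (top 44–46 mm everywhere). On to the left cover.

Request:
step_arm([
  {"rx":0,"ry":0,"rz":0,"x":31.4,"y":-9.7,"z":0,"hand":60},
  {"rx":0,"ry":0,"rz":0,"x":31.4,"y":-9.7,"z":0,"hand":60},
  {"rx":0,"ry":0,"rz":0,"x":31.4,"y":-9.7,"z":0,"hand":60},
  {"rx":0,"ry":0,"rz":0,"x":31.4,"y":-9.7,"z":0,"hand":60},
  {"rx":0,"ry":0,"rz":0,"x":31.4,"y":-9.7,"z":0,"hand":60},
  {"rx":0,"ry":0,"rz":0,"x":31.4,"y":-9.7,"z":0,"hand":60},
  {"rx":0,"ry":0,"rz":0,"x":31.4,"y":-9.7,"z":0,"hand":60},
  {"rx":0,"ry":0,"rz":0,"x":31.4,"y":-9.7,"z":0,"hand":60},
  {"rx":0,"ry":0,"rz":0,"x":31.4,"y":-9.7,"z":0,"hand":60},
  {"rx":0,"ry":0,"rz":0,"x":31.4,"y":-9.7,"z":0,"hand":60},
  {"rx":0,"ry":0,"rz":0,"x":31.4,"y":-9.7,"z":0,"hand":60},
  {"rx":0,"ry":0,"rz":0,"x":31.4,"y":-9.7,"z":0,"hand":60},
  {"rx":0,"ry":0,"rz":0,"x":31.4,"y":-9.7,"z":0,"hand":60},
  {"rx":0,"ry":0,"rz":0,"x":0,"y":0,"z":0,"hand":60},
  {"rx":0,"ry":0,"rz":0,"x":0,"y":0,"z":38,"hand":60},
  {"rx":0,"ry":0,"rz":0,"x":0,"y":0,"z":38,"hand":60},
  {"rx":0,"ry":0,"rz":0,"x":0,"y":0,"z":0,"hand":60},
  {"rx":0,"ry":0,"rz":0,"x":0,"y":0,"z":0,"hand":60},
])

```text
time_s: 26.65
tcp_pos: [0.494, 0.4241, 0.0967]
ee_rot: [-3.138, 0.004, 1.649]
force: [0.2, -0.8, 0.9]
finger_gap: 0.0599
grip_force: 0.0
```

```bash
python3 -c "
from h import *
st();to([.4935,.4245,.034],1.654)
M=T();np.save('pics/M9.npy',M);p,d=viewer.camera('wrist');cv2.imwrite('pics/w9.png',p)
"
```

```text
t 26.65 tcp [0.494  0.4241 0.0967] [-3.1379  0.0037  1.649 ] gap 0.0599 F [ 0.2 -0.8  0.9] g 0.0
to [0.4935 0.4245 0.034 ] d [ 0.7 -0.2 62.7] len 62.7 rz -0.005
```

View pics/w9.png

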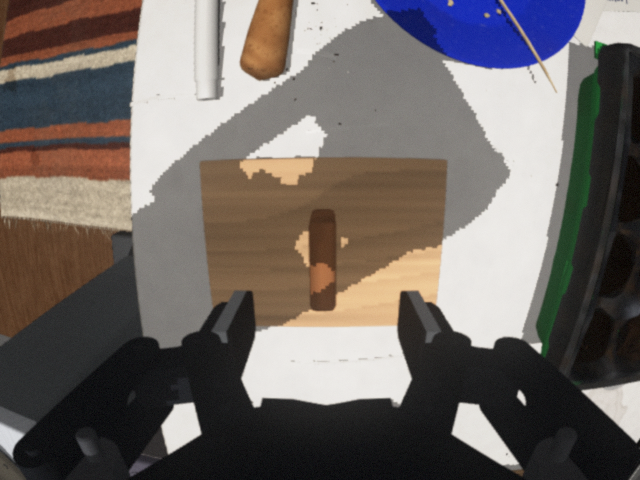

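Left cover squarely under the hand, corners (201,160), (447,159), (437,326), (213,327).

```bash
python3 -c "
from h import *
M=np.load('pics/M9.npy')
P=np.array([wr2w(*q,.005,M) for q in((201,160),(447,159),(437,326),(213,327))]);c=P.mean(0);print(c,P)
d=P[1]+P[2]-P[0]-P[3];print('yaw',np.arctan2(d[1],d[0])); d=P[0]+P[1]-P[2]-P[3];print('yaw',np.arctan2(d[1],d[0])-np.pi/2)
to([c[0],c[1],.034])
for q in ((310,213),(335,213),(335,309),(310,309)): print(wr2w(*q,.043,M))
"
```

```text
[0.4923 0.4261 0.005 ] [[0.414  0.4757 0.005 ]
 [0.5613 0.4879 0.005 ]
 [0.5733 0.3771 0.005 ]
 [0.4206 0.3638 0.005 ]]
yaw 0.08510723537603551
yaw 0.08380749885001171
to [0.4923 0.4261 0.034 ] d [ 1.3 -3.1 66.1] len 66.2 rz 0
[0.4834 0.4556 0.043 ]
[0.4957 0.4565 0.043 ]
[0.5002 0.4047 0.043 ]
[0.4869 0.4036 0.043 ]
```

Request:
step_arm([
  {"rx":0,"ry":0,"rz":-0.005,"x":2.3,"y":-1.5,"z":0,"hand":60},
  {"rx":0,"ry":0,"rz":0,"x":0,"y":0,"z":32,"hand":60},
  {"rx":0,"ry":0,"rz":0,"x":0,"y":0,"z":28,"hand":60},
  {"rx":0,"ry":0,"rz":0,"x":0,"y":0,"z":2,"hand":60},
  {"rx":0,"ry":0,"rz":0,"x":0,"y":0,"z":0,"hand":60},
  {"rx":0,"ry":0,"rz":0,"x":0,"y":0,"z":0,"hand":5},
  {"rx":0,"ry":0,"rz":0,"x":0,"y":0,"z":0,"hand":5},
  {"rx":0,"ry":0,"rz":0,"x":0,"y":0,"z":0,"hand":5},
  {"rx":0,"ry":0,"rz":0,"x":0,"y":0,"z":0,"hand":5},
  {"rx":0,"ry":0,"rz":0,"x":0,"y":0,"z":0,"hand":5},
  {"rx":0,"ry":0,"rz":0,"x":0,"y":0,"z":0,"hand":5},
  {"rx":0,"ry":0,"rz":0,"x":0,"y":0,"z":0,"hand":5},
  {"rx":0,"ry":0,"rz":0,"x":0,"y":0,"z":0,"hand":5},
  {"rx":0,"ry":0,"rz":0,"x":0,"y":0,"z":0,"hand":5},
], force=80)

```text
time_s: 27.87
tcp_pos: [0.4946, 0.4282, 0.04]
ee_rot: [3.137, -0.002, 1.656]
force: [-0.8, -0.5, 6.0]
finger_gap: 0.0119
grip_force: 81.0
```

Request:
step_arm([
  {"rx":0,"ry":0,"rz":0,"x":0,"y":0,"z":-8,"hand":5},
  {"rx":0,"ry":0,"rz":0,"x":0,"y":0,"z":-20,"hand":5},
  {"rx":0,"ry":0,"rz":0,"x":0,"y":0,"z":-30,"hand":5},
  {"rx":0,"ry":0,"rz":0,"x":0,"y":0,"z":-35,"hand":5},
  {"rx":0,"ry":0,"rz":0,"x":0,"y":0,"z":-35,"hand":5},
  {"rx":0,"ry":0,"rz":0.095,"x":0,"y":0,"z":0,"hand":5},
  {"rx":0,"ry":0,"rz":0.095,"x":0,"y":0,"z":0,"hand":5},
  {"rx":0,"ry":0,"rz":0,"x":0,"y":0,"z":0,"hand":5},
  {"rx":0,"ry":0,"rz":0,"x":0,"y":0,"z":0,"hand":5},
])

```text
time_s: 28.62
tcp_pos: [0.4932, 0.4273, 0.1654]
ee_rot: [3.14, 0.0, 1.468]
force: [-0.3, 0.6, -0.8]
finger_gap: 0.0122
grip_force: 79.8
```

```bash
python3 -c "
from h import *
st();to(box(.008,.059,.15),1.466)
"
```

```text
t 28.62 tcp [0.4932 0.4273 0.1654] [3.1403 0.0002 1.4685] gap 0.0122 F [-0.3  0.6 -0.8] g 79.8
to [0.6246 0.1508 0.15  ] d [-261.2  159.6   15.7] len 306.5 rz 0.002
```

Request:
step_arm([
  {"rx":0,"ry":0,"rz":0.002,"x":-26,"y":15.8,"z":0,"hand":5},
  {"rx":0,"ry":0,"rz":0,"x":-26,"y":15.8,"z":0,"hand":5},
  {"rx":0,"ry":0,"rz":0,"x":-26,"y":15.8,"z":0,"hand":5},
  {"rx":0,"ry":0,"rz":0,"x":-26,"y":15.8,"z":0,"hand":5},
  {"rx":0,"ry":0,"rz":0,"x":-26,"y":15.8,"z":0,"hand":5},
  {"rx":0,"ry":0,"rz":0,"x":-26,"y":15.8,"z":0,"hand":5},
  {"rx":0,"ry":0,"rz":0,"x":-26,"y":15.8,"z":0,"hand":5},
  {"rx":0,"ry":0,"rz":0,"x":-26,"y":15.8,"z":0,"hand":5},
  {"rx":0,"ry":0,"rz":0,"x":-26,"y":15.8,"z":0,"hand":5},
  {"rx":0,"ry":0,"rz":0,"x":-26,"y":15.8,"z":0,"hand":5},
  {"rx":0,"ry":0,"rz":0,"x":0,"y":0,"z":0,"hand":5},
  {"rx":-0.105,"ry":0,"rz":0,"x":0,"y":0,"z":0,"hand":5},
  {"rx":-0.105,"ry":0,"rz":0,"x":0,"y":0,"z":0,"hand":5},
  {"rx":0,"ry":0,"rz":0,"x":0,"y":0,"z":0,"hand":5},
  {"rx":0,"ry":0,"rz":0,"x":0,"y":0,"z":0,"hand":5},
])

```text
time_s: 29.87
tcp_pos: [0.6215, 0.1525, 0.1653]
ee_rot: [2.934, 0.0, 1.466]
force: [0.3, -0.4, -0.6]
finger_gap: 0.0121
grip_force: 79.9
```

```bash
python3 -c "
from h import *
st();hook(.04)
M=T();p,d=viewer.camera('top');c=viewer.calibration('top')
v,u=np.mgrid[0:480,0:640];P=np.stack([(u-c['K'][0,2])/c['K'][0,0]*d,(v-c['K'][1,2])/c['K'][1,1]*d,d],-1)
W=((P-c['t'])@c['R'])
L=((W-M[:3,3])@M[:3,:3])  # tool frame
m=(d>0)&(abs(L[...,0])<.08)&(abs(L[...,1])<.09)&(L[...,2]>.02)&(L[...,2]<.05)
q=L[m];print('tool z of cover top',np.median(q[:,2]),np.percentile(q,[1,99],axis=0))
"
```

```text
t 29.87 tcp [0.6215 0.1525 0.1653] [2.9338 0.0003 1.4662] gap 0.0121 F [ 0.3 -0.4 -0.6] g 79.9
tcp [  4.7  60.4 165.3] near [-60.4  60.3 110.7] far [ 86.3  60.4 141.7] box x in tool [-0.     0.978  0.206] box z in tool [-0.     0.206 -0.978]
tool z of cover top 0.035002604966481665 [[-0.0548  0.0167  0.0311]
 [ 0.0521  0.0767  0.0391]]
```

Request:
step_arm([
  {"rx":0,"ry":0,"rz":0,"x":0,"y":-2.2,"z":15,"hand":5},
  {"rx":0,"ry":0,"rz":0,"x":0,"y":-2.2,"z":15,"hand":5},
  {"rx":0,"ry":0,"rz":0,"x":0,"y":-2.2,"z":15,"hand":5},
  {"rx":0,"ry":0,"rz":0,"x":0,"y":-2.2,"z":12,"hand":5},
  {"rx":0,"ry":0,"rz":0,"x":0,"y":-1,"z":5,"hand":5},
  {"rx":0,"ry":0,"rz":0,"x":0,"y":-0.6,"z":3,"hand":5},
  {"rx":0,"ry":0,"rz":0,"x":0,"y":0,"z":0,"hand":5},
  {"rx":0,"ry":0,"rz":0,"x":0,"y":0,"z":0,"hand":5},
])

```text
time_s: 30.58
tcp_pos: [0.6269, 0.1519, 0.1011]
ee_rot: [2.929, -0.001, 1.464]
force: [0.2, -0.0, -0.6]
finger_gap: 0.0124
grip_force: 79.9
```

```bash
python3 -c "
from h import *
st();hook(.04)"
```

```text
t 30.58 tcp [0.6269 0.1519 0.1011] [ 2.9286 -0.0008  1.464 ] gap 0.0124 F [ 0.2 -0.  -0.6] g 79.9
tcp [ 10.1  60.3 101.1] near [-54.7  60.5  46.1] far [91.9 60.2 77.8] box x in tool [0.002 0.977 0.211] box z in tool [ 0.001  0.211 -0.977]
```

Request:
step_arm([
  {"rx":0,"ry":0,"rz":0,"x":0,"y":-1.6,"z":1.2,"hand":5},
  {"rx":0,"ry":0,"rz":0,"x":0,"y":-1.6,"z":1.2,"hand":5},
  {"rx":0,"ry":0,"rz":0,"x":0,"y":-1.6,"z":1.2,"hand":5},
  {"rx":0,"ry":0,"rz":0,"x":0,"y":0,"z":0,"hand":5},
])

```text
time_s: 30.92
tcp_pos: [0.6221, 0.1523, 0.0954]
ee_rot: [2.93, -0.0, 1.464]
force: [0.1, 0.2, -0.8]
finger_gap: 0.0123
grip_force: 79.9
```

Request:
step_arm([
  {"rx":0,"ry":0,"rz":0,"x":0,"y":-0.2,"z":1,"hand":5},
  {"rx":0,"ry":0,"rz":0,"x":0,"y":-0.2,"z":1,"hand":5},
  {"rx":0,"ry":0,"rz":0,"x":0,"y":0,"z":0,"hand":5},
])

```text
time_s: 31.17
tcp_pos: [0.6227, 0.1522, 0.0942]
ee_rot: [2.929, -0.001, 1.464]
force: [-1.0, -0.7, 3.9]
finger_gap: 0.012
grip_force: 80.5
```

```bash
python3 -c "
from h import *
st();hook(.04)"
```

```text
t 31.17 tcp [0.6227 0.1522 0.0942] [ 2.9288 -0.0007  1.4638] gap 0.012 F [-1.  -0.7  3.9] g 80.5
tcp [ 6.  60.2 94.2] near [-58.9  60.4  39.3] far [87.7 60.  71. ] box x in tool [0.002 0.977 0.211] box z in tool [ 0.001  0.211 -0.977]
```

Touched the ledge. Slide toward the robot under the lip, about 17 mm.

Request:
step_arm([
  {"rx":0,"ry":0,"rz":0,"x":0,"y":-2.8,"z":-0.9,"hand":5},
  {"rx":0,"ry":0,"rz":0,"x":0,"y":-2.8,"z":-0.6,"hand":5},
  {"rx":0,"ry":0,"rz":0,"x":0,"y":-2.8,"z":-0.6,"hand":5},
  {"rx":0,"ry":0,"rz":0,"x":0,"y":-2.8,"z":-0.6,"hand":5},
  {"rx":0,"ry":0,"rz":0,"x":0,"y":-2.8,"z":-0.6,"hand":5},
  {"rx":0,"ry":0,"rz":0,"x":0,"y":-1.5,"z":-0.3,"hand":5},
  {"rx":0,"ry":0,"rz":0,"x":0,"y":-1.5,"z":-0.3,"hand":5},
  {"rx":0,"ry":0,"rz":0,"x":0,"y":0,"z":0,"hand":5},
])

```text
time_s: 31.83
tcp_pos: [0.6064, 0.154, 0.095]
ee_rot: [2.925, -0.001, 1.464]
force: [6.7, -0.5, 2.0]
finger_gap: 0.0121
grip_force: 80.2
```

```bash
python3 -c "
from h import *
st();hook(.04)"
```

```text
t 31.83 tcp [0.6064 0.154  0.095 ] [ 2.9251 -0.0011  1.4638] gap 0.0121 F [ 6.7 -0.5  2. ] g 80.2
tcp [-10.5  60.2  95. ] near [-75.2  60.4  39.8] far [71.3 60.1 72. ] box x in tool [0.002 0.977 0.215] box z in tool [ 0.001  0.215 -0.977]
```

Request:
step_arm([
  {"rx":0.038,"ry":0,"rz":0,"x":0,"y":1.4,"z":3,"hand":5},
  {"rx":0.038,"ry":0,"rz":0,"x":0,"y":1.5,"z":2.9,"hand":5},
  {"rx":0.038,"ry":0,"rz":0,"x":0,"y":1.6,"z":2.8,"hand":5},
  {"rx":0,"ry":0,"rz":0,"x":0,"y":0,"z":0,"hand":5},
  {"rx":0,"ry":0,"rz":0,"x":0,"y":0,"z":0,"hand":5},
])

```text
time_s: 32.25
tcp_pos: [0.612, 0.1533, 0.0866]
ee_rot: [3.042, -0.001, 1.463]
force: [4.5, -0.1, 4.7]
finger_gap: 0.0123
grip_force: 80.8
```

```bash
python3 -c "
from h import *
st();hook(.04)"
```

```text
t 32.25 tcp [0.612  0.1533 0.0866] [ 3.0417 -0.001   1.4634] gap 0.0123 F [ 4.5 -0.1  4.7] g 80.8
tcp [-4.8 60.2 86.6] near [-75.5  60.4  39.3] far [73.8 60.  54.3] box x in tool [0.002 0.995 0.1  ] box z in tool [ 0.001  0.1   -0.995]
```

Same state as with the first cover. Release, retreat, and close the fingers.

Request:
step_arm([
  {"rx":0,"ry":0,"rz":0,"x":0,"y":0,"z":0,"hand":40},
  {"rx":0,"ry":0,"rz":0,"x":0,"y":0,"z":0,"hand":40},
  {"rx":0,"ry":0,"rz":0,"x":0,"y":0,"z":0,"hand":40},
  {"rx":0,"ry":0,"rz":0,"x":0,"y":0,"z":-10,"hand":40},
  {"rx":0,"ry":0,"rz":0,"x":0,"y":0,"z":-25,"hand":40},
  {"rx":0,"ry":0,"rz":0,"x":0,"y":0,"z":-32,"hand":40},
  {"rx":0.098,"ry":0,"rz":0,"x":0,"y":0,"z":0,"hand":0},
  {"rx":0,"ry":0,"rz":0,"x":0,"y":0,"z":0,"hand":0},
  {"rx":0,"ry":0,"rz":0,"x":0,"y":0,"z":0,"hand":0},
], force=40)

```text
time_s: 33.0
tcp_pos: [0.6047, 0.154, 0.1524]
ee_rot: [3.141, -0.0, 1.463]
force: [0.8, -0.1, -0.9]
finger_gap: 0.004
grip_force: 0.0
```

```bash
cat >> h.py <<'E'
def flat(s=1):
    p,d=viewer.camera('top');c=viewer.calibration('top');o=[]
    for x in(-.055,-.03,.03,.06):
        for y in(.09,.03):
            u,v=w2px('top',box(x,s*y,.045)).round().astype(int); z=d[v,u]; o.append((x,s*y,float((c['R'].T@(z*np.linalg.solve(c['K'],[u,v,1.])-c['t']))[2].round(4))))
    print(o)
E
python3 -c "
from h import *
st();hook();to(box(.048,.059,.083),1.466);flat()"
```

```text
t 33.0 tcp [0.6047 0.154  0.1524] [ 3.1408 -0.0002  1.4634] gap 0.004 F [ 0.8 -0.1 -0.9] g 0.0
tcp [-12.1  60.  152.4] near [-87.1  60.2 117.4] far [ 62.9  59.8 117.5] box x in tool [0.002 1.    0.001] box z in tool [ 0.     0.001 -1.   ]
to [0.6644 0.1466 0.083 ] d [-1.  60.1 69.5] len 91.8 rz -0.003
[(-0.055, 0.09, 0.4622), (-0.055, 0.03, 0.048), (-0.03, 0.09, 0.4615), (-0.03, 0.03, 0.0499), (0.03, 0.09, 0.4575), (0.03, 0.03, 0.4538), (0.06, 0.09, 0.4572), (0.06, 0.03, 0.4602)]
```

Request:
step_arm([
  {"rx":0,"ry":0,"rz":0,"x":-0.5,"y":31,"z":0,"hand":0},
  {"rx":0,"ry":0,"rz":0,"x":-0.5,"y":31,"z":0,"hand":0},
  {"rx":0,"ry":0,"rz":0,"x":0,"y":0,"z":0,"hand":0},
  {"rx":0,"ry":0,"rz":0,"x":0,"y":0,"z":30,"hand":0},
  {"rx":0,"ry":0,"rz":0,"x":0,"y":0,"z":30,"hand":0},
  {"rx":0,"ry":0,"rz":0,"x":0,"y":0,"z":10,"hand":0},
  {"rx":0,"ry":0,"rz":0,"x":0,"y":0,"z":4,"hand":0},
  {"rx":0,"ry":0,"rz":0,"x":0,"y":0,"z":3,"hand":0},
  {"rx":0,"ry":0,"rz":0,"x":0,"y":0,"z":3,"hand":0},
  {"rx":0,"ry":0,"rz":0,"x":0,"y":0,"z":3,"hand":0},
  {"rx":0,"ry":0,"rz":0,"x":0,"y":0,"z":0,"hand":0},
])

```text
time_s: 33.97
tcp_pos: [0.667, 0.1467, 0.0714]
ee_rot: [3.138, -0.001, 1.464]
force: [1.4, 0.1, 2.0]
finger_gap: -0.0002
grip_force: 0.6
```

Request:
step_arm([
  {"rx":0,"ry":0,"rz":0,"x":0,"y":0,"z":3,"hand":0},
  {"rx":0,"ry":0,"rz":0,"x":0,"y":0,"z":2,"hand":0},
  {"rx":0,"ry":0,"rz":0,"x":0,"y":0,"z":2,"hand":0},
  {"rx":0,"ry":0,"rz":0,"x":0,"y":0,"z":0,"hand":0},
])

```text
time_s: 34.3
tcp_pos: [0.6659, 0.1465, 0.0622]
ee_rot: [-3.141, -0.0, 1.464]
force: [0.3, -1.0, 0.6]
finger_gap: 0.0001
grip_force: 0.0
```

Request:
step_arm([
  {"rx":0,"ry":0,"rz":0,"x":0,"y":0,"z":1.5,"hand":0},
  {"rx":0,"ry":0,"rz":0,"x":0,"y":0,"z":1.5,"hand":0},
  {"rx":0,"ry":0,"rz":0,"x":0,"y":0,"z":0,"hand":0},
])

```text
time_s: 34.55
tcp_pos: [0.6661, 0.1465, 0.0621]
ee_rot: [3.141, -0.0, 1.464]
force: [-7.2, -0.8, 12.9]
finger_gap: 0.0
grip_force: 6.7
```

Seated (tip at 45 mm, rigid at 13 N). Withdraw and verify.

Request:
step_arm([
  {"rx":0,"ry":0,"rz":0,"x":0,"y":0,"z":-10,"hand":0},
  {"rx":0,"ry":0,"rz":0,"x":0,"y":0,"z":-35,"hand":0},
  {"rx":0,"ry":0,"rz":0,"x":0,"y":0,"z":-40,"hand":0},
  {"rx":0,"ry":0,"rz":0,"x":0,"y":0,"z":-40,"hand":0},
  {"rx":0,"ry":0,"rz":0,"x":0,"y":-40,"z":0,"hand":0},
  {"rx":0,"ry":0,"rz":0,"x":0,"y":-40,"z":0,"hand":0},
  {"rx":0,"ry":0,"rz":0,"x":0,"y":-40,"z":0,"hand":0},
  {"rx":0,"ry":0,"rz":0,"x":0,"y":-40,"z":0,"hand":0},
  {"rx":0,"ry":0,"rz":0,"x":0,"y":-40,"z":0,"hand":0},
  {"rx":0,"ry":0,"rz":0,"x":-40,"y":0,"z":0,"hand":0},
  {"rx":0,"ry":0,"rz":0,"x":-40,"y":0,"z":0,"hand":0},
  {"rx":0,"ry":0,"rz":0,"x":-40,"y":0,"z":0,"hand":0},
  {"rx":0,"ry":0,"rz":0,"x":-40,"y":0,"z":0,"hand":0},
  {"rx":0,"ry":0,"rz":0,"x":-40,"y":0,"z":0,"hand":0},
  {"rx":0,"ry":0,"rz":0,"x":-40,"y":0,"z":0,"hand":0},
  {"rx":0,"ry":0,"rz":0,"x":-40,"y":0,"z":0,"hand":0},
  {"rx":0,"ry":0,"rz":0,"x":0,"y":0,"z":0,"hand":0},
])

```text
time_s: 35.97
tcp_pos: [0.4361, -0.1162, 0.1846]
ee_rot: [-3.141, 0.002, 1.457]
force: [0.5, 0.7, 1.0]
finger_gap: 0.0002
grip_force: 0.0
```

```bash
python3 -c "
from h import *
st();flat(1);flat(-1)
p,d=viewer.camera('top');q,_=viewer.camera('side')
a=cv2.resize(p[185:290,305:430],(400,336),interpolation=cv2.INTER_CUBIC);b=cv2.resize(q[215:300,265:391],(400,270),interpolation=cv2.INTER_CUBIC)
b=cv2.copyMakeBorder(b,0,66,0,0,cv2.BORDER_CONSTANT)
cv2.imwrite('pics/f.png',np.hstack([a,b]))"
```

```text
t 35.97 tcp [ 0.4361 -0.1162  0.1846] [-3.1414  0.0018  1.457 ] gap 0.0002 F [0.5 0.7 1. ] g 0.0
[(-0.055, 0.09, 0.0464), (-0.055, 0.03, 0.0457), (-0.03, 0.09, 0.0466), (-0.03, 0.03, 0.049), (0.03, 0.09, 0.0449), (0.03, 0.03, 0.0444), (0.06, 0.09, 0.0458), (0.06, 0.03, 0.0468)]
[(-0.055, -0.09, 0.0437), (-0.055, -0.03, 0.0439), (-0.03, -0.09, 0.0474), (-0.03, -0.03, 0.0454), (0.03, -0.09, 0.0447), (0.03, -0.03, 0.0444), (0.06, -0.09, 0.0478), (0.06, -0.03, 0.043)]
```

View pics/f.png

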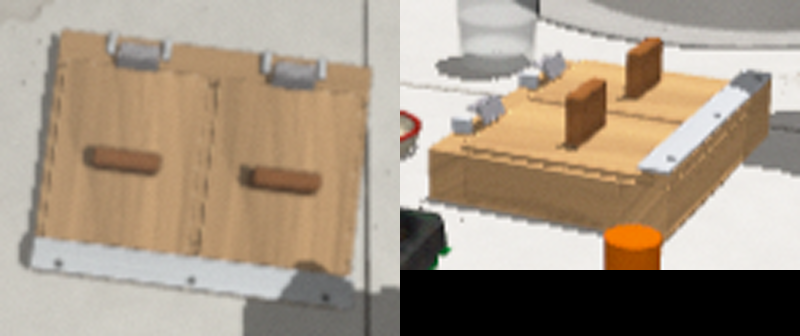

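Both covers lie flat and square between lip and catches, with the catches (138,52) and (295,72) over their far edges. Handing in.

```bash
python3 -c "
from plant import bot
print(bot.close_job())"
```

```text
the job is handed in; nothing more can be done
None
```

All four seed tins are in the wells, both covers are hooked and snapped flat over them, and the job is handed in at about 36 s of robot time; no verdict was returned.

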